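Hang two welded sleeves on the pivoting drain bar and leave it level

ROBOT

A 6-joint arm with a two-finger parallel gripper is mounted at the origin on the work surface. World frame = base frame: x ahead of the robot, y to its left, z up, the work surface at z = 0. Lengths are in m, angles in rad, forces in N, time in s.
With the tool pointing down it reaches from about 0.25 to 0.775 m from the base axis. Payload 4 kg.
Tool frame: the origin (TCP) lies midway between the tips of the shut fingers; the grasp point (between the pads) lies robot.tcp_to_grasp behind it (robot.tcp_to_grasp is the distance from the TCP to the grasp point, in m); y points along the fingers, x is the direction in which the jaws open and shut, and the axes are right-handed (so a half turn about y gives the same grasp; the last joint's range is limited). The gripper opens to 94 mm and grips with 3 to 60 N. Pads are 16 mm wide; open, the fingers measure 119 mm over their backs; the gripper's body (75 mm by 177 mm) begins 78 mm behind the grasp point.
Start: joints at [1.102, 0.087, 1.371, -0, 1.684, -0.103], TCP at [0.197, 0.514, 0.176] pointing down, gripper open.
Joint ranges: [-3.1, 3.1], [-0.76, 2.03], [0.27, 2.55], [-1.08, 4.22], [0.17, 2.65], [-2.57, 2.57]. Speed limits (rad/s): [2.79, 2.79, 3.14, 3.14, 3.14, 3.14].

INTERFACE

Orientations are given as [roll, pitch, yaw] about the fixed x, y, z axes, in that order (R = Rz(yaw) Ry(pitch) Rx(roll)).
In Python, from bench import robot gives the robot as it stands.
- The arm moves only by the tool arm_command, never from a script. Its argument "series" is text: rows parted by semicolons, each of 7 numbers parted by spaces: the turn, a rotation vector about the tool's x, y, z in rad, then the shift along the tool's x, y, z in m, then the finger opening in m, from 0 to 0.094. A call has 1 to 12 rows; each row shifts and turns the pose as measured when the row begins, along the tool's axes as they then stand; what a row does not reach is not made up. A row lasts 1/10 s, in which the tool goes at most 50 mm and 8.59 degrees, less where a joint would pass 70% of its speed; a pose out of reach is approached as far as the arm can. A call with a gripper value outside its range is refused whole. The fingers move at their own pace and stop on an object; the grip force is fixed at half the most. Time passes only in rows, so rows that do not move let the fingers close. It gives the time, the measured TCP pose, the force and the opening at its end, in the units of the state.
- robot.get_obs(): the state, without advancing time (a new reading comes with each control period).
- robot.snapshot(name): name is "scene" or "top"; returns the picture (400x640x3 uint8, blue, green, red); there is no depth.
- robot.camera_params(name): a dict with "fx", "fy", "cx", "cy" (pixels), "extrinsics" (4x4, takes a point from camera to world coordinates). Camera axes: x right, y up, looking along -z (the intrinsics and any distortion apply to the point x, -y, -z); pixel columns grow to the right and rows downward; lengths in m; the calibration is good to about 2 mm. A picture is of the moment at which its call begins. camera_params takes no time and is no camera call.
- robot.close_job(): hands the job in, once; it reports no verdict.
Trained networks look in the newest picture that a camera, given by its name, has taken for a name from the list of things; names that differ only in an ending like _2 or _b are one class to them, and where a whole thing is asked for, a point or a joint stands for the part that bears it (a point fixed in the world has none). Each returns a list of dicts, best first, with "score" (0 to 1); they miss things now and then, are a little off and sometimes report something else, mostly with a low value. They report only what shows in the picture. A call takes as long as a camera call. They do not tell look-alikes from the thing itself.
- robot.spot_in(camera, target): "centre" ([x, y, z] in m, in the coordinates of the camera as it stood for that picture, good to about 4 mm: the middle of the surface that is visible of it).
The state is a dict: "time": time; "joint_positions": joint angles; "qvel": joint speeds; "joint_torque": joint torques, N m; "tool_pos": TCP position; "ee_rot": TCP orientation; "wrist_force": force on the tool from outside, world axes, zero at the start; "wrist_torque": the same for the moment, N m; "width": finger opening in m.
Only numpy, scipy, OpenCV 4.12 (cv2) and the standard library are available. Lean on these libraries where they do the work, as an engineer would, in place of code of your own. Each camera call takes 0.05 s, during which the arm holds its last target.

TASK

Hang the two welded sleeves that stand on the bench on the pivoting drain bar by their strap hooks, one after the other, one on each side, outboard of the two already hanging there. Ease each load onto the bar gently, so that it never swings round suddenly or tips more than 15 degrees, and slide them along as needed until the bar hangs level; leave everything hanging freely and at rest.

Things in the scene. Friction and masses are not known exactly. Their poses are not given: they have to be found in the camera images.
- stand: Drain stand fixed to the bench: drip tray 520 x 150 mm, 16 mm high, and on its far side a 40 mm square column (85 to 125 mm along the stand's +x, 315 mm high) with an arm that holds the bar's pivot. Origin on the bench right below the pivot; x from bar to column, away from the robot; y along the bar to the left; z up. Pivot axis along x, 260 mm above the bench.
- bar (a joint): Tilt of the bar about the stand's +x, rad: 0 level (as it starts), positive with its +y end up, stops at +-0.32. It swings like a damped pendulum, rests low on the heavier side, settles in about 2 s. Tilt = (sum of mass x lever arm) / (0.08 kg m + 0.15 m x mass hung): with all four sleeves on, shifting one of 0.2 kg by 10 mm changes it by about 0.009.
- bar_mid (a point): Middle of the bar's top edge; frame turns with the bar, axes as the stand's when level. The bar is a smooth steel flat 480 long (y), 12 thick (x), 24 mm high, joined to the pivot by a 34 mm wide lug. Its top edge is 60 mm below the pivot, 200 mm above the bench when level. Hooks stay where they are put by friction (about 0.6) but can be slid along it.
- sleeve_long: Longer of two loose parts on the bench: steel flanged sleeve (flange 50, sleeve 41 mm diameter, 65 mm high) clamped on a C-shaped strap hook, one rigid piece 189 mm high, 0.21 to 0.33 kg, not known beforehand. Origin: centre of the underside, z up. To grip: upright tab centred over the origin, 8 mm in x, 16 mm in y, 144 to 189 mm up. The C's mouth faces its +x.
- sleeve_long_seat (a point): Underside of its saddle plate, 140 mm above its origin; rests on the bar's top edge when hung. The saddle (4 mm plate, 34 mm long in y) is 17 mm wide inside, between the spine on the -x side and a lip, 15 mm deep, on the +x side. The C's foot is 59 mm below the seat: to hang it, pass the bar through the mouth, then lower.
- sleeve_short: Shorter, lighter of the two loose parts on the bench: flange 50, sleeve 32 mm diameter, 40 mm high, same hook, 164 mm high in all, 0.17 to 0.26 kg, not known beforehand. Origin: centre of the underside, z up. Tab centred over the origin, 8 mm in x, 16 mm in y, 119 to 164 mm up. The C's mouth faces its +x.
- sleeve_short_seat (a point): Underside of its saddle plate, 115 mm above its origin; rests on the bar's top edge when hung. Hook as on sleeve_long.
- hung_left: Sleeve (flange 50, sleeve 38 mm diameter, 50 mm high, 0.25 kg) on the same hook, already hanging 50 mm left (+y) of the bar's middle. Origin: centre of the flange's underside.
- hung_left_seat (a point): Underside of its saddle plate, 125 mm above its origin, on the bar's top edge.
- hung_right: The same, already hanging 50 mm right (-y) of the bar's middle.
- hung_right_seat (a point): Underside of its saddle plate, 125 mm above its origin, on the bar's top edge.
- cleaner: Bystander: white plastic bottle, 56 mm diameter, 150 mm high; origin under its centre.
- brush: Bystander: a hand brush lying on the bench.
- chuck_key: Bystander: a steel T-handled chuck key lying on the bench, about 105 x 100 mm.
- nut_tray: Bystander: a low black tray of nuts, 100 x 140 x 35 mm; origin under its centre.
Mind the look-alikes: they are no part of the job. Leave any orange look-alike of the sleeve_long alone.

How it is judged:
On the way:
1. one bench sleeve hangs on the bar, let go, while the other still stands on the bench (((((z of sleeve_long_seat in the frame of bar_mid between -0.004 and 0.006 m and x of sleeve_long_seat in the frame of bar_mid between -0.008 and 0.008 m and y of sleeve_long_seat in the frame of bar_mid between 0.08 and 0.235 m) or (z of sleeve_long_seat in the frame of bar_mid between -0.004 and 0.006 m and x of sleeve_long_seat in the frame of bar_mid between -0.008 and 0.008 m and y of sleeve_long_seat in the frame of bar_mid between -0.235 and -0.08 m)) and contact force between the fingers and sleeve_long below 0.05 N and height (world z) of sleeve_short below 0.03 m) or (((z of sleeve_short_seat in the frame of bar_mid between -0.004 and 0.006 m and x of sleeve_short_seat in the frame of bar_mid between -0.008 and 0.008 m and y of sleeve_short_seat in the frame of bar_mid between 0.08 and 0.235 m) or (z of sleeve_short_seat in the frame of bar_mid between -0.004 and 0.006 m and x of sleeve_short_seat in the frame of bar_mid between -0.008 and 0.008 m and y of sleeve_short_seat in the frame of bar_mid between -0.235 and -0.08 m)) and contact force between the fingers and sleeve_short below 0.05 N and height (world z) of sleeve_long below 0.03 m))), for 0.3 s.
At the end, for the whole second after the job is handed in: Both bench sleeves hang by their saddles on the bar (seat on its top edge within 8 mm), one on each side, 80 to 235 mm from its middle; the other two still hang on their own sides, at least 30 mm from the middle; all are at rest and the bar is level within 0.015 rad ((((z of sleeve_long_seat in the frame of bar_mid between -0.004 and 0.006 m and x of sleeve_long_seat in the frame of bar_mid between -0.008 and 0.008 m and y of sleeve_long_seat in the frame of bar_mid between 0.08 and 0.235 m) and (z of sleeve_short_seat in the frame of bar_mid between -0.004 and 0.006 m and x of sleeve_short_seat in the frame of bar_mid between -0.008 and 0.008 m and y of sleeve_short_seat in the frame of bar_mid between -0.235 and -0.08 m)) or ((z of sleeve_long_seat in the frame of bar_mid between -0.004 and 0.006 m and x of sleeve_long_seat in the frame of bar_mid between -0.008 and 0.008 m and y of sleeve_long_seat in the frame of bar_mid between -0.235 and -0.08 m) and (z of sleeve_short_seat in the frame of bar_mid between -0.004 and 0.006 m and x of sleeve_short_seat in the frame of bar_mid between -0.008 and 0.008 m and y of sleeve_short_seat in the frame of bar_mid between 0.08 and 0.235 m))) and z of hung_left_seat in the frame of bar_mid between -0.004 and 0.006 m and x of hung_left_seat in the frame of bar_mid between -0.008 and 0.008 m and y of hung_left_seat in the frame of bar_mid between 0.03 and 0.235 m and z of hung_right_seat in the frame of bar_mid between -0.004 and 0.006 m and x of hung_right_seat in the frame of bar_mid between -0.008 and 0.008 m and y of hung_right_seat in the frame of bar_mid between -0.235 and -0.03 m and value of joint bar between -0.015 and 0.015 rad and velocity of joint bar between -0.04 and 0.04 rad/s and linear speed of each of sleeve_long, sleeve_short, hung_left, hung_right below 0.02 m/s); the robot touches nothing.
It fails at once if the bar tips beyond 0.27 rad (15 degrees) (value of joint bar above 0.27 rad or value of joint bar below -0.27 rad).
It fails at once if the bar swings round faster than 0.6 rad/s (a load dropped on it instead of eased) (velocity of joint bar above 0.6 rad/s or velocity of joint bar below -0.6 rad/s).
It fails at once if the arm or fingers press on the stand or bar with more than 25 N, or a bench sleeve is pressed on it with more than 25 N (contact force between any of the fingers, the arm, sleeve_long, sleeve_short and stand above 25 N).
It fails at once if a sleeve is tipped over or falls off the bar (angle between any of sleeve_long, sleeve_short, hung_left, hung_right's own z axis and vertical above 0.7 rad or height (world z) of any of hung_left_seat, hung_right_seat below 0.16 m).
It fails at once if a bystander is pushed more than 30 mm (distance of any of cleaner, brush, chuck_key, nut_tray from where it was at the start of the episode above 0.03 m).
It also fails if it takes over 72 s, if anything falls off the work surface, if the arm or the gripper's body presses on something with over 40 N, if the wrist force passes 120 N, or if a joint passes its speed limit or range.

## Working session

There is one attempt and no reset: what is moved stays moved. The work goes in short steps, Python scripts to look and compute and a tool call to move; the robot and the scene stay as the last step left them, time stands still between calls to the robot, and variables do not carry over. Pictures are saved under pics/ and viewed, and the job is handed in when it is done.

Besides the shell and the picture viewer there is one more tool, called after ">>>" as name(argument=value, ...) on one line, values as JSON. arm_command: Moves the arm, as the interface text tells. Its arguments: {"type":"object","properties":{"series":{"type":"string"}},"required":["series"]}

```bash
mkdir -p pics; ls
python3 - <<'E'
from bench import robot
import cv2
print(robot.get_obs(), robot.tcp_to_grasp)
for n in("scene","top"):
    im=robot.snapshot(n); cv2.imwrite(f"pics/{n}0.png",im)
    p=robot.camera_params(n); print(n,p)
    for t in["sleeve_long","sleeve_short","hung_left","hung_right","stand","bar","cleaner","nut_tray","brush","chuck_key"]:
        r=robot.spot_in(n,t)
        import numpy as np
        E=np.array(p["extrinsics"])
        for d in r[:3]:
            c=np.array(d["centre"]);w=E[:3,:3]@c+E[:3,3]
            print(n,t,round(d["score"],2),w.round(3),(p["cx"]+p["fx"]*c[0]/-c[2]).round(),(p["cy"]+p["fy"]*c[1]/c[2]).round())
print(robot.get_obs()["time"])
E
```

```text
pics
{'time': 0.0, 'joint_positions': array([ 1.10186229e+00,  8.79514937e-02,  1.37224151e+00,  1.25430742e-05,
        1.68362196e+00, -1.03126933e-01]), 'qvel': array([-1.11992679e-03,  9.00299870e-05,  1.01826190e-03,  7.15717557e-04,
       -9.65501531e-04,  3.47532032e-04]), 'joint_torque': array([-4.07477341e-05, -3.40158248e+01, -3.02432764e+01,  7.20193936e-02,
        3.24908900e-02, -1.51611875e-04]), 'tool_pos': array([0.19646872, 0.51304817, 0.17501266]), 'ee_rot': array([-1.57055515,  0.00220922,  1.20499089]), 'wrist_force': array([-0.31929711, -0.80217038, -0.15515312]), 'wrist_torque': array([ 0.00777897,  0.04875654, -0.00987784]), 'width': 0.09410524355587765} 0.0188
scene {'fx': 476.71896145786826, 'fy': 476.71896145786826, 'cx': 319.422297551951, 'cy': 202.415237758829, 'extrinsics': array([[-0.73210955, -0.57203752,  0.36984955,  0.94637807],
       [ 0.68102355, -0.62654356,  0.37901201,  0.50554132],
       [ 0.01491776,  0.52935456,  0.84826954,  1.27214237],
       [ 0.        ,  0.        ,  0.        ,  1.        ]])}
scene sleeve_long 0.94 [ 0.325 -0.246 
[... 1347 characters left out ...]
g 0.7 [ 0.4   -0.264  0.08 ] 398.0 222.0
top sleeve_long 0.7 [ 0.317 -0.241  0.067] 391.0 250.0
top sleeve_short 0.53 [0.395 0.249 0.069] 225.0 223.0
top hung_left 0.83 [0.54  0.08  0.161] 280.0 169.0
top hung_right 0.82 [ 0.541 -0.011  0.166] 312.0 168.0
top stand 0.61 [0.554 0.04  0.012] 296.0 175.0
top bar 0.9 [0.549 0.031 0.203] 297.0 161.0
top bar 0.66 [ 0.533 -0.428  0.016] 446.0 182.0
top bar 0.66 [ 0.406 -0.478 -0.   ] 463.0 223.0
top cleaner 0.83 [0.585 0.421 0.097] 167.0 159.0
top nut_tray 0.49 [0.553 0.036 0.203] 295.0 160.0
top brush 0.72 [ 0.53  -0.426  0.014] 445.0 183.0
top chuck_key 0.77 [0.44  0.506 0.013] 145.0 211.0
top chuck_key 0.62 [ 0.542 -0.013  0.164] 313.0 167.0
1.1
```

View both.

View pics/scene0.png

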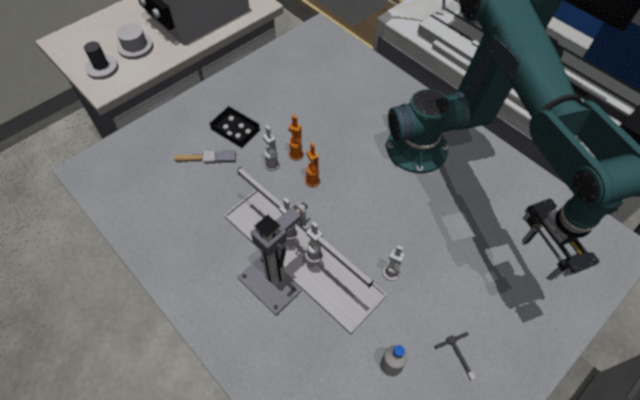

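View pics/top0.png

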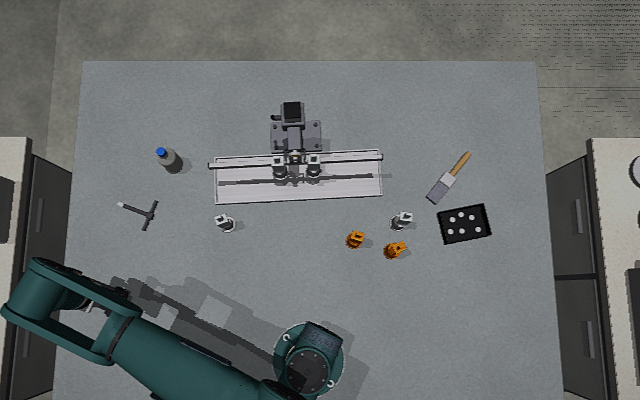

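Run:
```python
import cv2
a=cv2.imread("pics/scene0.png");b=cv2.imread("pics/top0.png")
cv2.imwrite("pics/c1.png",cv2.resize(a[90:200,230:350],None,fx=5,fy=5,interpolation=cv2.INTER_CUBIC))
cv2.imwrite("pics/c2.png",cv2.resize(b[190:280,330:430],None,fx=6,fy=6,interpolation=cv2.INTER_CUBIC))
cv2.imwrite("pics/c3.png",cv2.resize(a[210:300,350:430],None,fx=6,fy=6,interpolation=cv2.INTER_CUBIC))
cv2.imwrite("pics/c4.png",cv2.resize(b[130:250,190:380],None,fx=4,fy=4,interpolation=cv2.INTER_CUBIC))
cv2.imwrite("pics/c5.png",cv2.resize(a[170:320,240:400],None,fx=4,fy=4,interpolation=cv2.INTER_CUBIC))
```

```text
(no output)
```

View pics/c1.png

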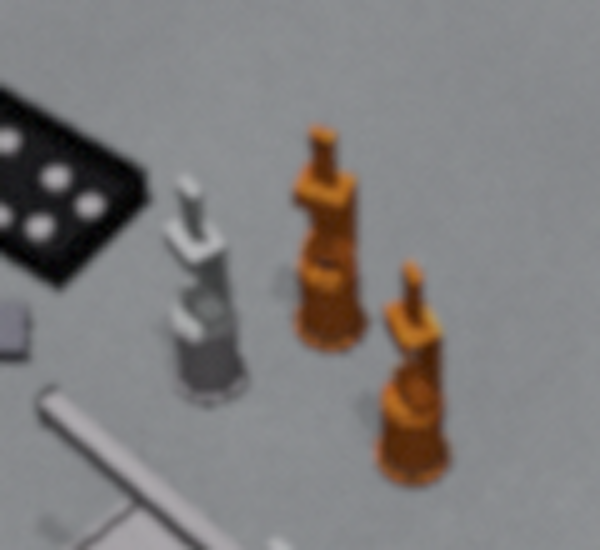

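View pics/c2.png

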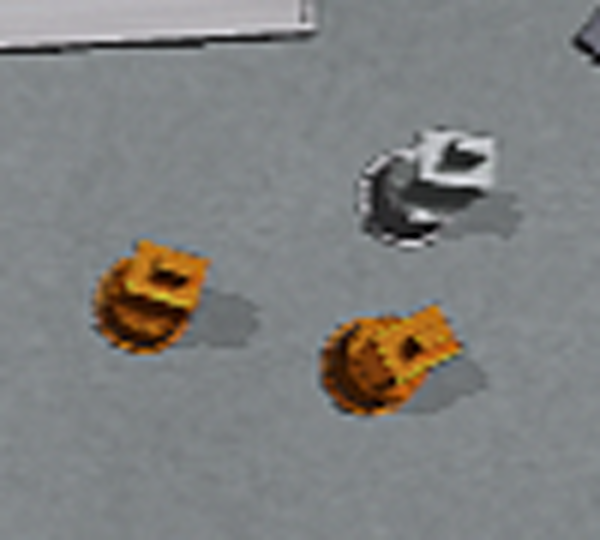

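View pics/c3.png

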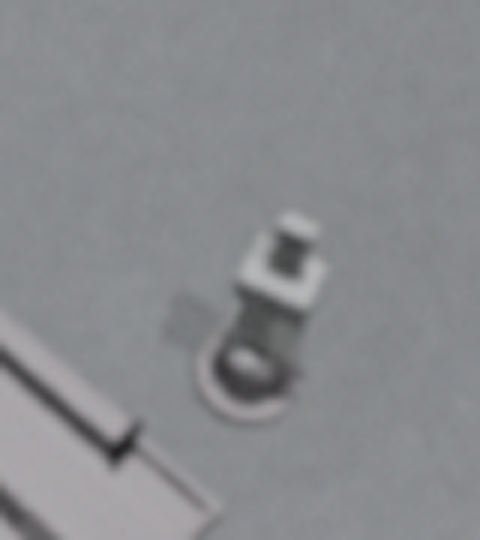

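View pics/c4.png

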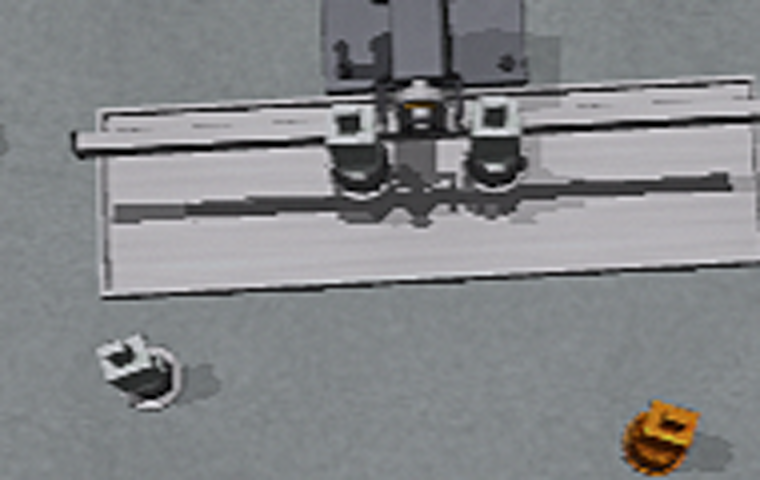

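View pics/c5.png

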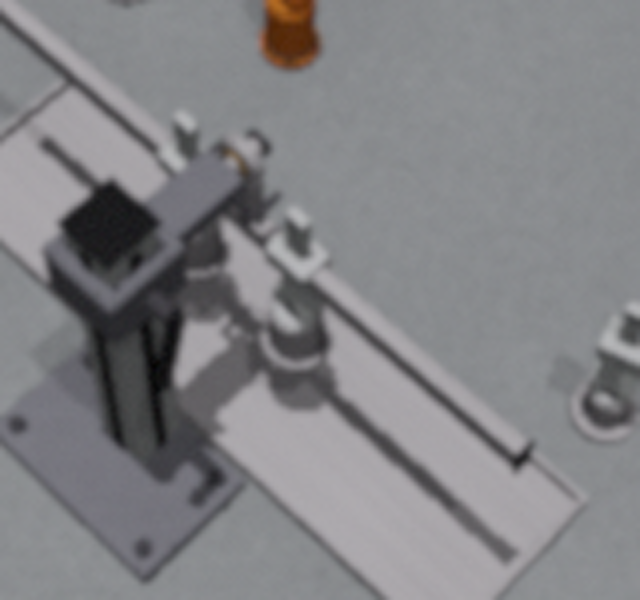

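Candidates for sleeve_long: silver at scene (271,155)/top (398,222); orange look-alikes at scene (296,141), (312,171). The choice is the silver one, and the crop confirms it is silver with the tall sleeve body. sleeve_short is at scene (393,266)/top (225,223). Next I fit their poses and the stand's with a model overlay.

```bash
cat > h.py <<'E'
import numpy as np, cv2
from bench import robot
def P(n,pts):
    p=robot.camera_params(n);E=np.array(p["extrinsics"]);pts=np.atleast_2d(pts)
    c=(pts-E[:3,3])@E[:3,:3]
    return np.c_[p["cx"]+p["fx"]*c[:,0]/-c[:,2],p["cy"]+p["fy"]*c[:,1]/c[:,2]]
def ray(n,uv):
    p=robot.camera_params(n);E=np.array(p["extrinsics"])
    d=np.array([(uv[0]-p["cx"])/p["fx"],-(uv[1]-p["cy"])/p["fy"],-1.])
    return E[:3,3],E[:3,:3]@d
def atz(n,uv,z):
    o,d=ray(n,uv);return o+d*(z-o[2])/d[2]
def tri(uvs,uvt):
    A=[];b=[]
    for n,uv in(("scene",uvs),("top",uvt)):
        o,d=ray(n,uv);d=d/np.linalg.norm(d);M=np.eye(3)-np.outer(d,d);A.append(M);b.append(M@o)
    return np.linalg.lstsq(np.vstack(A),np.hstack(b),rcond=None)[0]
def box(x0,x1,y0,y1,z):return np.array([[x0,y0,z],[x1,y0,z],[x1,y1,z],[x0,y1,z],[x0,y0,z]])
def circ(r,z):
    t=np.linspace(0,2*np.pi,30);return np.c_[r*np.cos(t),r*np.sin(t),0*t+z]
def sleeve(H,rs):  # H seat height
    return [box(-.0125,.0125,-.017,.017,H+.004),box(-.004,.004,-.008,.008,H+.049),box(-.004,.004,-.008,.008,H+.004),circ(.025,0),
      np.array([[.0125,-.017,H+.004],[.0125,-.017,H-.015],[.0125,.017,H-.015],[.0125,.017,H+.004]])]
def place(L,x,y,yaw,z=0):
    c,s=np.cos(yaw),np.sin(yaw);R=np.array([[c,-s,0],[s,c,0],[0,0,1]])
    return [l@R.T+[x,y,z] for l in L]
def overlay(n,im,Ls,roi,k,fn,col=(0,0,255)):
    x0,y0,x1,y1=roi
    v=cv2.resize(im[y0:y1,x0:x1],None,fx=k,fy=k,interpolation=cv2.INTER_CUBIC)
    for l in Ls:
        q=((P(n,l)-[x0,y0]+.5)*k).astype(np.int32);cv2.polylines(v,[q],False,col,1)
    if fn: cv2.imwrite(fn,v)
    return v
E
python3 - <<'E'
from h import *
a=cv2.imread("pics/scene0.png");b=cv2.imread("pics/top0.png")
L=place(sleeve(.140,.0205),.400,-.268,-.12)
S=place(sleeve(.115,.016),.395,.25,.4)
def row(L,rs,rt,fn):
    u=overlay("scene",a,L,rs,8,None);u0=overlay("scene",a,[],rs,8,None)
    w=overlay("top",b,L,rt,8,None);w0=overlay("top",b,[],rt,8,None)
    cv2.imwrite(fn,np.vstack([np.hstack([u0[:300,:400],w0[:300,:400]]),np.hstack([u[:300,:400],w[:300,:400]])]))
def full(L,s,t,fn):
    rs=(s[0]-22,s[1]-20,s[0]+22,s[1]+20);
    A=np.hstack([overlay("scene",a,L,(s[0]-22,s[1]-32,s[0]+22,s[1]+22),8,None),overlay("top",b,L,(t[0]-22,t[1]-27,t[0]+22,t[1]+27),8,None)])
    cv2.imwrite(fn,A)
full(L,(271,150),(398,222),"pics/o1.png");full(S,(393,266),(225,223),"pics/o2.png")
E
```

```text
(no output)
```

View pics/o1.png

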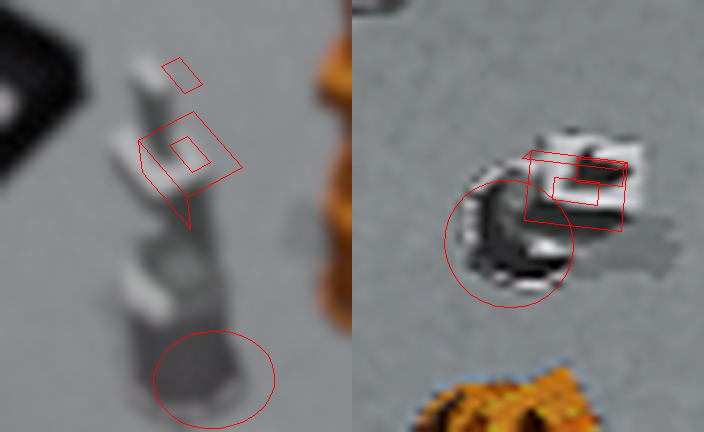

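View pics/o2.png

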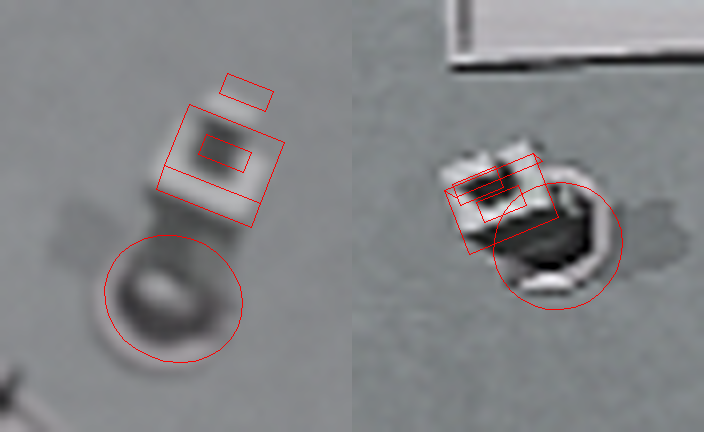

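```bash
cat >> h.py <<'E'
def full(a,b,L,s,t,fn,k=9):
    A=[]
    for LL in(L,[]):
        A.append(np.hstack([overlay("scene",a,LL,(s[0]-22,s[1]-32,s[0]+22,s[1]+22),6,None),overlay("top",b,LL,(t[0]-22,t[1]-27,t[0]+22,t[1]+27),6,None)]))
    cv2.imwrite(fn,np.vstack(A)[:, :800])
E
python3 - <<'E'
from h import *
a=cv2.imread("pics/scene0.png");b=cv2.imread("pics/top0.png")
full(a,b,place(sleeve(.140,.0205),.407,-.273,-.12),(271,150),(398,222),"pics/o3.png")
full(a,b,place(sleeve(.115,.016),.398,.251,.36),(393,266),(225,223),"pics/o4.png")
E
```

```text
(no output)
```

View pics/o3.png

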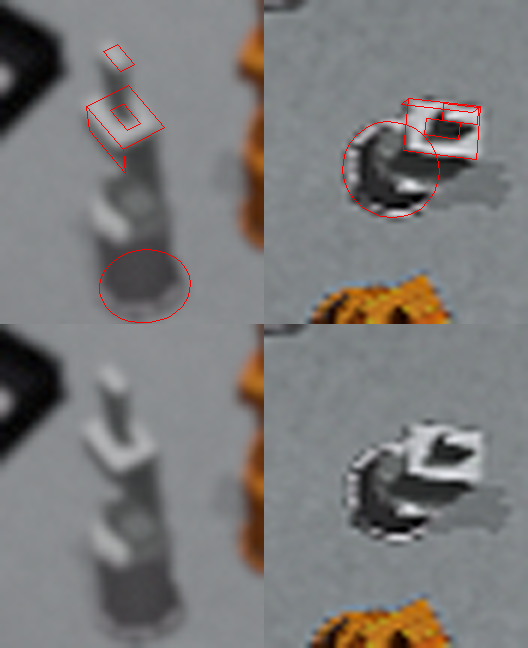

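View pics/o4.png

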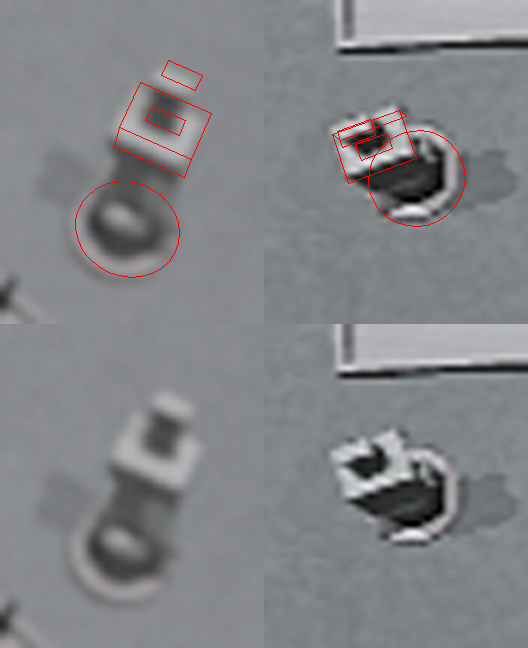

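Run:
```python
from h import *
a=cv2.imread("pics/scene0.png");b=cv2.imread("pics/top0.png")
print(atz("top",(208.5,165),.2),atz("top",(383,156),.2))
mid=(.5535,.034,.053)
m=np.array([.5535,.034])
B=place([box(-.006,.006,-.24,.24,.2),box(-.006,.006,-.24,.24,.176)],.5535,.034,.052)
v=overlay("scene",a,B,(225,150,385,305),5,"pics/b1.png")
v=overlay("top",b,B,(200,140,300,210),7,"pics/b2.png")
v=overlay("top",b,B,(295,140,395,210),7,"pics/b3.png")
```

```text
[0.53943639 0.27522846 0.2       ] [ 0.56598927 -0.20624351  0.2       ]
```

View pics/b1.png

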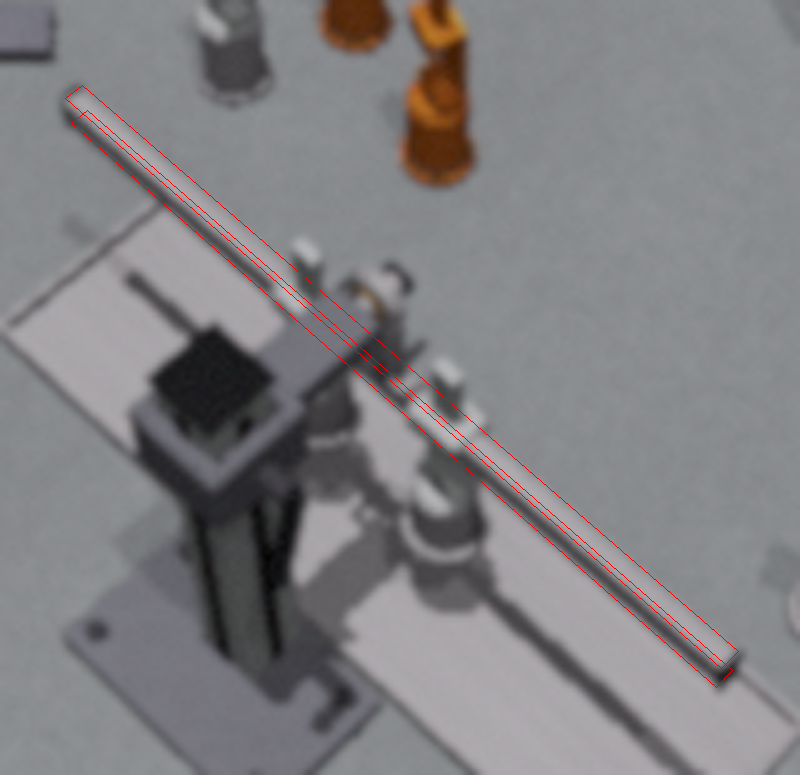

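View pics/b2.png

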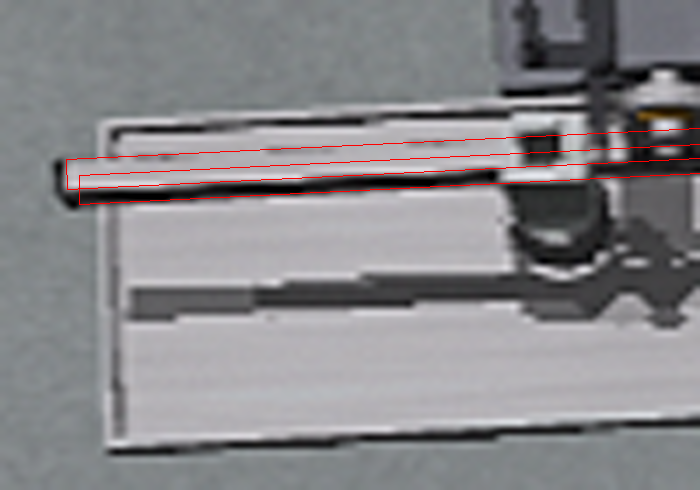

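View pics/b3.png

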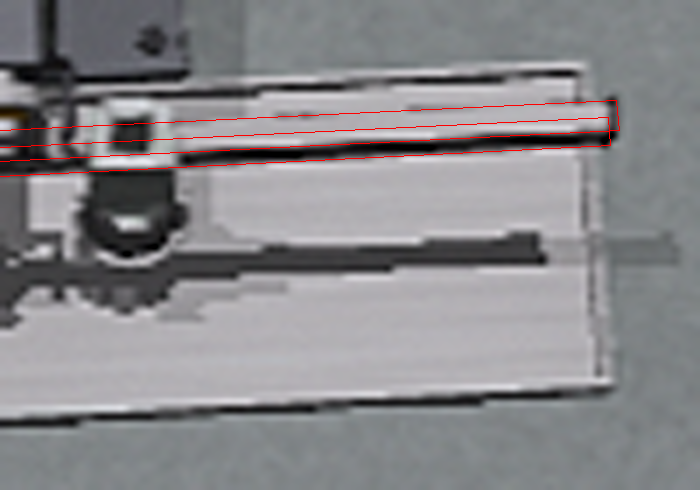

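```bash
cat >> h.py <<'E'
from scipy.spatial.transform import Rotation as Ro
def rows(x,y,z,yaw,N,w,tilt=0.,lastN=None):
    """rows from measured pose to target; tilt = rotation about stand x (tool x)"""
    o=robot.get_obs();p0=o["tool_pos"];R0=Ro.from_euler("xyz",o["ee_rot"])
    R1=Ro.from_euler("z",yaw)*Ro.from_euler("x",tilt-np.pi/2)
    rv=(R0.inv()*R1).as_rotvec()
    out=[]
    for i in range(N):
        Ri=R0*Ro.from_rotvec(rv*i/N)
        d=Ri.inv().apply((np.array([x,y,z])-p0)/N)
        out.append(" ".join("%.4g"%round(v,4) for v in [*(rv/N),*d])+" %g"%w)
    print("; ".join(out))
def st():
    o=robot.get_obs();R=Ro.from_euler("xyz",o["ee_rot"])
    print("t",round(o["time"],2),"p",o["tool_pos"].round(4),"rpy",o["ee_rot"].round(4),"F",o["wrist_force"].round(2),"T",o["wrist_torque"].round(3),"w",round(o["width"],4))
E
python3 -c "
from h import *
st();rows(.399,.251,.19,.38,12,.05)"
```

```text
t 1.1 p [0.1967 0.5136 0.1762] rpy [-1.5708 -0.      1.205 ] F [-0.12  0.08 -0.33] T [-0.008 -0.041  0.015] w 0.0935
-0 0.0687 0 -0.0144 -0.0012 -0.0236 0.05; -0 0.0687 0 -0.0128 -0.0012 -0.0245 0.05; -0 0.0687 0 -0.011 -0.0012 -0.0253 0.05; -0 0.0687 0 -0.0093 -0.0012 -0.026 0.05; -0 0.0687 0 -0.0075 -0.0012 -0.0266 0.05; -0 0.0687 0 -0.0056 -0.0012 -0.027 0.05; -0 0.0687 0 -0.0038 -0.0012 -0.0274 0.05; -0 0.0687 0 -0.0019 -0.0012 -0.0276 0.05; -0 0.0687 0 0 -0.0012 -0.0276 0.05; -0 0.0687 0 0.0019 -0.0012 -0.0276 0.05; -0 0.0687 0 0.0038 -0.0012 -0.0274 0.05; -0 0.0687 0 0.0057 -0.0012 -0.027 0.05
```

>>> arm_command(series="0 0.069 0 -0.0144 -0.002 -0.0236 0.05; 0 0.069 0 -0.0128 -0.002 -0.0245 0.05; 0 0.069 0 -0.011 -0.002 -0.0253 0.05; 0 0.069 0 -0.0093 -0.002 -0.026 0.05; 0 0.069 0 -0.0075 -0.002 -0.0266 0.05; 0 0.069 0 -0.0056 -0.001 -0.027 0.05; 0 0.069 0 -0.0038 -0.001 -0.0274 0.05; 0 0.069 0 -0.0019 -0.001 -0.0276 0.05; 0 0.069 0 0 -0.001 -0.0276 0.05; 0 0.069 0 0.0019 0 -0.0276 0.05; 0 0.069 0 0.0038 0 -0.0274 0.05; 0 0.069 0 0.0057 0 -0.027 0.05")

```text
time: 2.3
tool_pos: [0.4004, 0.2406, 0.191]
ee_rot: [-1.57, -0.003, 0.351]
wrist_force: [0.1, -1.0, 0.3]
width: 0.0501
```

```bash
python3 -c "
from h import *
st();rows(.399,.251,.185,.38,2,.05)
a=robot.snapshot('scene');b=robot.snapshot('top');cv2.imwrite('pics/s1.png',a);cv2.imwrite('pics/t1.png',b)
full(a,b,[],(393,256),(225,218),'pics/o5.png')
v=overlay('scene',a,[],(330,160,470,300),5,'pics/v1.png')
"
```

```text
t 2.3 p [0.4004 0.2406 0.191 ] rpy [-1.5697 -0.0028  0.3509] F [ 0.12 -1.04  0.26] T [-0.041  0.061 -0.004] w 0.0501
-0.0005 -0.0146 0.0014 0.0011 0.003 0.0051 0.05; -0.0005 -0.0146 0.0014 0.0012 0.003 0.0051 0.05
```

View pics/v1.png

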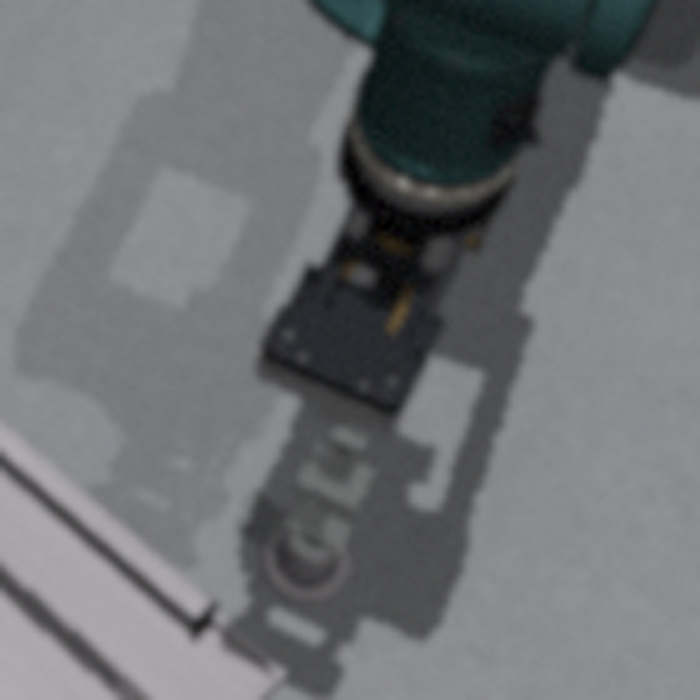

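View pics/t1.png

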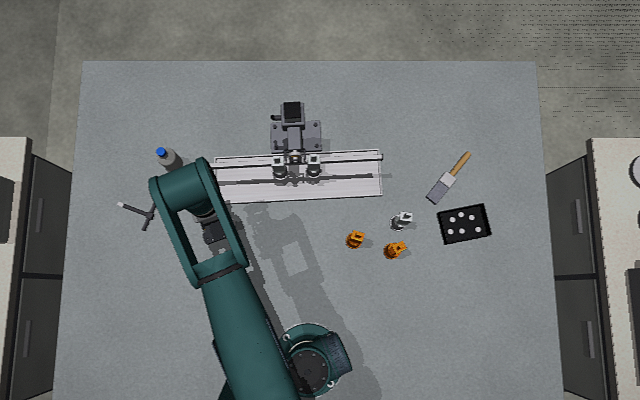

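>>> arm_command(series="0 -0.015 0 0.001 0.003 0.005 0.05; 0 -0.015 0 0.001 0.003 0.005 0.05; 0 0 0 0 0 0 0.05")

```text
time: 2.7
tool_pos: [0.3985, 0.2517, 0.1843]
ee_rot: [-1.569, -0.002, 0.384]
wrist_force: [0.1, 0.7, -0.1]
width: 0.05
```

```bash
python3 -c "
from h import *
st();rows(.399,.251,.128,.38,5,.05)
"
```

```text
t 2.7 p [0.3985 0.2517 0.1843] rpy [-1.5691 -0.0022  0.3839] F [ 0.14  0.71 -0.13] T [-0.07  -0.025 -0.006] w 0.05
-0.0003 0.0008 0.0004 0 0.0113 -0.0002 0.05; -0.0003 0.0008 0.0004 0 0.0113 -0.0002 0.05; -0.0003 0.0008 0.0004 0 0.0113 -0.0002 0.05; -0.0003 0.0008 0.0004 0 0.0113 -0.0002 0.05; -0.0003 0.0008 0.0004 0 0.0113 -0.0002 0.05
```

>>> arm_command(series="0 0 0 0 0.012 0 0.05; 0 0 0 0 0.012 0 0.05; 0 0 0 0 0.012 0 0.05; 0 0 0 0 0.011 0 0.05; 0 0 0 0 0.009 0 0.05; 0 0 0 0 0 0 0.05; 0 0 0 0 0 0 0.03")

```text
time: 3.4
tool_pos: [0.3955, 0.2534, 0.1209]
ee_rot: [-1.569, 0.002, 0.39]
wrist_force: [-0.7, -0.4, 0.8]
width: 0.0449
```

```bash
python3 -c "
from h import *
st()
a=robot.snapshot('scene');b=robot.snapshot('top')
v=overlay('scene',a,place(sleeve(.115,.016),.399,.251,.38),(350,200,440,300),7,'pics/v2.png')
"
```

```text
t 3.4 p [0.3955 0.2534 0.1209] rpy [-1.5691  0.0025  0.3897] F [-0.73 -0.44  0.83] T [-0.034  0.023  0.038] w 0.0449
```

View pics/v2.png

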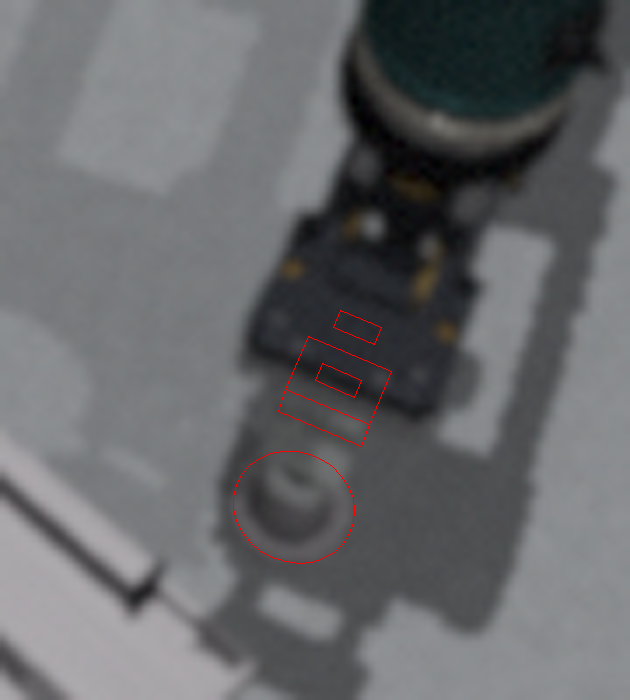

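```bash
python3 -c "
from h import *
st();rows(.399,.251,.128,.38,2,.04)
"
```

```text
t 3.5 p [0.3957 0.2535 0.1214] rpy [-1.5691  0.0017  0.3897] F [-0.03  0.22 -0.02] T [-0.012  0.037 -0.003] w 0.0376
-0.0009 0.0049 -0.0008 0.001 -0.0033 -0.0018 0.04; -0.0009 0.0049 -0.0008 0.001 -0.0033 -0.0018 0.04
```

>>> arm_command(series="0 0 0 0.001 -0.004 -0.002 0.04; 0 0 0 0.001 -0.003 -0.001 0.04; 0 0 0 0 0 0 0.03; 0 0 0 0 0 0 0.02; 0 0 0 0 0 0 0.01; 0 0 0 0 0 0 0")

```text
time: 4.1
tool_pos: [0.4009, 0.2518, 0.1318]
ee_rot: [-1.569, -0.004, 0.389]
wrist_force: [0.2, 0.1, 0.2]
width: 0.0115
```

```bash
python3 -c "
from h import *
st()
"
```

```text
t 4.1 p [0.4009 0.2518 0.1318] rpy [-1.5688 -0.0039  0.3891] F [0.2  0.08 0.24] T [-0.061  0.044  0.037] w 0.0115
```

>>> arm_command(series="0 0 0 0 0 0 0; 0 0 0 0 0 0 0; 0 0 0 0 0 0 0")

```text
time: 4.4
tool_pos: [0.4009, 0.252, 0.1318]
ee_rot: [-1.569, -0.004, 0.389]
wrist_force: [0.3, 0.4, -0.1]
width: 0.0073
```

```bash
python3 -c "
from h import *
st()
"
```

```text
t 4.4 p [0.4009 0.252  0.1318] rpy [-1.5685 -0.0042  0.3894] F [ 0.29  0.42 -0.08] T [-0.076  0.043  0.04 ] w 0.0073
```

>>> arm_command(series="0 0 0 0 -0.015 0 0; 0 0 0 0 -0.02 0 0; 0 0 0 0 -0.025 0 0; 0 0 0 0 -0.025 0 0; 0 0 0 0 -0.015 0 0; 0 0 0 0 -0.004 0 0; 0 0 0 0 0 0 0;0 0 0 0 0 0 0")

```text
time: 5.2
tool_pos: [0.3971, 0.25, 0.2322]
ee_rot: [-1.57, 0.011, 0.389]
wrist_force: [0.2, -1.2, -2.3]
width: 0.0069
```

```bash
python3 -c "
from h import *
st()
rows(.498,.144,.242,.052,8,0)
"
```

```text
t 5.2 p [0.3971 0.25   0.2322] rpy [-1.5697  0.0112  0.3895] F [ 0.15 -1.15 -2.25] T [-0.062  0.028 -0.021] w 0.0069
0.0001 0.0422 -0.0014 0.0066 -0.0013 -0.017 0; 0.0001 0.0422 -0.0014 0.0073 -0.0013 -0.0168 0; 0.0001 0.0422 -0.0014 0.008 -0.0013 -0.0164 0; 0.0001 0.0422 -0.0014 0.0087 -0.0013 -0.0161 0; 0.0001 0.0422 -0.0014 0.0094 -0.0013 -0.0157 0; 0.0001 0.0422 -0.0014 0.0101 -0.0013 -0.0153 0; 0.0001 0.0422 -0.0014 0.0107 -0.0013 -0.0148 0; 0.0001 0.0422 -0.0014 0.0113 -0.0012 -0.0144 0
```

>>> arm_command(series="0 0.042 0 0.0066 -0.002 -0.017 0; 0 0.042 0 0.0073 -0.002 -0.017 0; 0 0.042 0 0.008 -0.002 -0.0164 0; 0 0.042 0 0.0087 -0.001 -0.0161 0; 0 0.042 0 0.0094 -0.001 -0.0157 0; 0 0.042 0 0.010 -0.001 -0.0153 0; 0 0.042 0 0.0107 -0.001 -0.0148 0; 0 0.042 0 0.0113 0 -0.0144 0; 0 0 0 0 0 0 0; 0 0 0 0 0 0 0")

```text
time: 6.2
tool_pos: [0.4941, 0.1385, 0.2248]
ee_rot: [-1.578, 0.039, 0.043]
wrist_force: [-1.1, -0.1, -1.1]
width: 0.0068
```

```bash
python3 -c "
from h import *
st()
rows(.498,.144,.242,.052,3,0)
"
```

```text
t 6.2 p [0.4941 0.1385 0.2248] rpy [-1.5783  0.0388  0.0427] F [-1.15 -0.14 -1.06] T [ 0.014  0.063 -0.01 ] w 0.0068
0.0025 -0.0031 -0.0129 0.0011 -0.0058 0.0017 0; 0.0025 -0.0031 -0.0129 0.0012 -0.0058 0.0017 0; 0.0025 -0.0031 -0.0129 0.0013 -0.0058 0.0017 0
```

>>> arm_command(series="0.002 -0.003 -0.016 0.001 -0.008 0.002 0; 0.002 -0.003 -0.016 0.001 -0.008 0.002 0; 0.002 -0.003 -0.016 0.001 -0.008 0.002 0; 0 0 -0.003 0 -0.0015 0 0")

```text
time: 6.6
tool_pos: [0.4954, 0.1476, 0.2518]
ee_rot: [-1.571, -0.015, 0.058]
wrist_force: [-0.1, 1.0, -1.9]
width: 0.007
```

```bash
python3 -c "
from h import *
st()
rows(.498,.144,.242,.052,3,0)
a=robot.snapshot('scene');b=robot.snapshot('top')
v=overlay('scene',a,[],(270,170,370,280),7,'pics/v3.png')
st()
"
```

```text
t 6.6 p [0.4954 0.1476 0.2518] rpy [-1.5707 -0.0145  0.0576] F [-0.14  1.   -1.91] T [-0.035  0.058 -0.002] w 0.007
-0.0001 0.0019 0.0048 0.0007 0.0033 -0.0013 0; -0.0001 0.0019 0.0048 0.0008 0.0033 -0.0013 0; -0.0001 0.0019 0.0048 0.0008 0.0033 -0.0012 0
t 6.7 p [0.4953 0.1472 0.251 ] rpy [-1.5711 -0.013   0.0571] F [ 0.19  0.11 -1.22] T [-0.088  0.102  0.007] w 0.0069
```

View pics/v3.png

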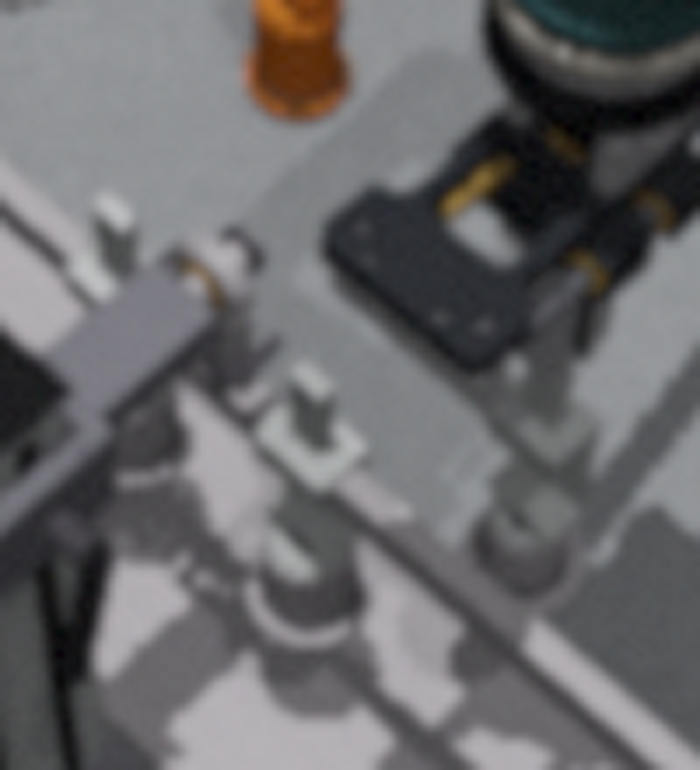

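>>> arm_command(series="0 0.001 0.003 0.005 0.003 -0.001 0; 0 0.001 0.003 0.008 0.002 -0.001 0; 0 0 0.002 0.008 0.001 0 0; 0 0 0 0.004 0 0 0")

```text
time: 7.1
tool_pos: [0.522, 0.1465, 0.2439]
ee_rot: [-1.571, -0.003, 0.055]
wrist_force: [0.3, -0.2, -2.5]
width: 0.0072
```

```bash
python3 -c "
from h import *
st()
"
```

```text
t 7.1 p [0.522  0.1465 0.2439] rpy [-1.5714 -0.0035  0.0551] F [ 0.35 -0.17 -2.54] T [-0.038  0.009 -0.003] w 0.0072
```

>>> arm_command(series="0 0 -0.001 0.006 0 0 0; 0 0 -0.001 0.007 0 0 0; 0 0 -0.001 0.005 -0.001 0 0; 0 0 -0.001 0.002 -0.001 0 0")

```text
time: 7.5
tool_pos: [0.5445, 0.1473, 0.2442]
ee_rot: [-1.572, -0.005, 0.054]
wrist_force: [0.2, -0.0, -1.8]
width: 0.0071
```

```bash
python3 -c "
from h import *
st()
"
```

```text
t 7.5 p [0.5445 0.1473 0.2442] rpy [-1.5718 -0.0046  0.0543] F [ 0.19 -0.01 -1.84] T [-0.064  0.067  0.025] w 0.0071
```

Probe forward 1.5 mm per row for the spine contact.

>>> arm_command(series="0 0 0 0.0015 -0.0005 0 0; 0 0 0 0.0015 -0.0005 0 0; 0 0 0 0.0015 -0.0005 0 0")

```text
time: 7.8
tool_pos: [0.5494, 0.1477, 0.2463]
ee_rot: [-1.572, -0.005, 0.054]
wrist_force: [0.9, -0.3, -1.9]
width: 0.0068
```

```bash
python3 -c "
from h import *
st()
"
```

```text
t 7.8 p [0.5494 0.1477 0.2463] rpy [-1.5717 -0.0049  0.0543] F [ 0.86 -0.32 -1.92] T [-0.08   0.046 -0.016] w 0.0068
```

>>> arm_command(series="0 0 0 0.0015 -0.0005 0 0; 0 0 0 0.0015 -0.0005 0 0")

```text
time: 8.0
tool_pos: [0.552, 0.148, 0.2475]
ee_rot: [-1.572, -0.004, 0.055]
wrist_force: [-1.3, -0.3, -1.4]
width: 0.0073
```

>>> arm_command(series="0 0 0 0.001 0.002 0 0; 0 0 0 0.001 0.001 0 0")

```text
time: 8.2
tool_pos: [0.5536, 0.1481, 0.2447]
ee_rot: [-1.572, -0.003, 0.055]
wrist_force: [-1.1, 0.1, -2.2]
width: 0.0067
```

```bash
python3 -c "
from h import *
st();
a=robot.snapshot('scene')
v=overlay('scene',a,[],(280,180,360,280),7,'pics/v4.png');st();st()
"
```

```text
t 8.2 p [0.5536 0.1481 0.2447] rpy [-1.5716 -0.0033  0.0549] F [-1.05  0.12 -2.15] T [-0.111  0.352 -0.004] w 0.0067
t 8.25 p [0.5537 0.1481 0.2444] rpy [-1.5716 -0.0031  0.0548] F [-1.93 -0.59 -2.16] T [-0.096  0.378  0.046] w 0.0068
t 8.25 p [0.5537 0.1481 0.2444] rpy [-1.5716 -0.0031  0.0548] F [-1.93 -0.59 -2.16] T [-0.096  0.378  0.046] w 0.0068
```

View pics/v4.png

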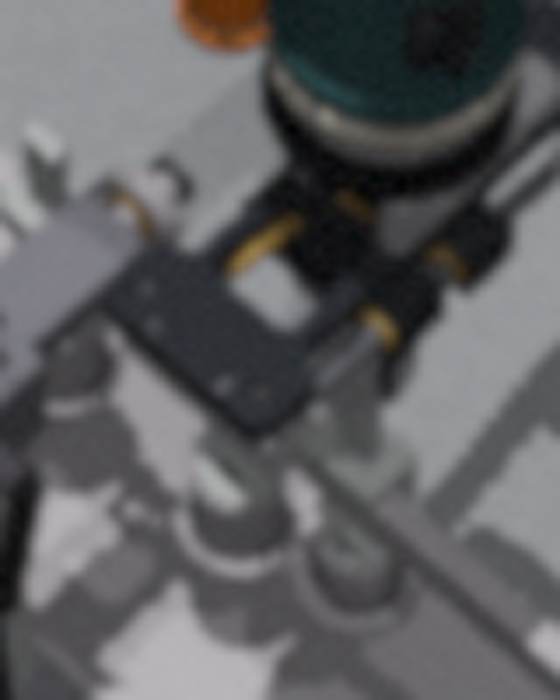

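>>> arm_command(series="0 0 0 -0.002 0.001 0 0; 0 0 0 -0.002 0.001 0 0; 0 0 0 0 0.001 0 0")

```text
time: 8.55
tool_pos: [0.5499, 0.1478, 0.2413]
ee_rot: [-1.572, -0.004, 0.055]
wrist_force: [-1.0, -0.6, -1.5]
width: 0.0068
```

```bash
python3 -c "
from h import *
st()
"
```

```text
t 8.55 p [0.5499 0.1478 0.2413] rpy [-1.5717 -0.0044  0.0547] F [-1.03 -0.61 -1.54] T [-0.027  0.098 -0.003] w 0.0068
```

>>> arm_command(series="0 0 0 0 0.003 0 0; 0 0 0 0 0.004 0 0; 0 0 0 0 0.004 0 0; 0 0 0 0 0.003 0 0")

```text
time: 8.95
tool_pos: [0.5502, 0.1479, 0.2265]
ee_rot: [-1.572, -0.006, 0.055]
wrist_force: [-0.1, 0.5, -1.4]
width: 0.0067
```

```bash
python3 -c "
from h import *
st()
"
```

```text
t 8.95 p [0.5502 0.1479 0.2265] rpy [-1.5715 -0.0058  0.0547] F [-0.14  0.47 -1.41] T [-0.034  0.079  0.053] w 0.0067
```

>>> arm_command(series="0 0 0 0 0.0015 0 0; 0 0 0 0 0.0015 0 0; 0 0 0 0 0.0015 0 0")

```text
time: 9.25
tool_pos: [0.55, 0.1478, 0.2208]
ee_rot: [-1.572, -0.005, 0.055]
wrist_force: [-1.4, 0.3, -2.1]
width: 0.0069
```

```bash
python3 -c "
from h import *
st()
"
```

```text
t 9.25 p [0.55   0.1478 0.2208] rpy [-1.5717 -0.0046  0.0547] F [-1.44  0.31 -2.07] T [-0.079  0.094  0.012] w 0.0069
```

>>> arm_command(series="0 0 0 0 0.001 0 0; 0 0 0 0 0.001 0 0; -0.01 0 0 0 0.001 -0.0005 0; -0.012 0 0 0 0.001 -0.0006 0; -0.012 0 0 0 0.001 -0.0006 0")

```text
time: 9.75
tool_pos: [0.5503, 0.1457, 0.2158]
ee_rot: [-1.608, -0.005, 0.054]
wrist_force: [-0.0, 0.3, -2.2]
width: 0.0069
```

```bash
python3 -c "
from h import *
st()
"
```

```text
t 9.75 p [0.5503 0.1457 0.2158] rpy [-1.6077 -0.0052  0.0541] F [-0.02  0.29 -2.24] T [-0.019  0.154  0.034] w 0.0069
```

>>> arm_command(series="-0.01 0 0 0 0.0015 -0.0005 0; -0.01 0 0 0 0.0015 -0.0006 0; -0.01 0 0 0 0.0015 -0.0006 0;-0.01 0 0 0 0.0015 -0.0006 0")

```text
time: 10.15
tool_pos: [0.5506, 0.1432, 0.2101]
ee_rot: [-1.652, -0.006, 0.055]
wrist_force: [-0.0, -0.1, 0.1]
width: 0.0069
```

```bash
python3 -c "
from h import *
st()
"
```

```text
t 10.15 p [0.5506 0.1432 0.2101] rpy [-1.6516 -0.0062  0.0547] F [-0.02 -0.07  0.11] T [-0.015  0.141 -0.019] w 0.0069
```

```bash
cat >> h.py <<'E'
MID=(.554,.0345,.052)
def bar(t):
    L=[box(-.006,.006,-.24,.24,-.06),box(-.006,.006,-.24,.24,-.084)]
    R=Ro.from_euler("x",t).as_matrix()
    return place([l@R.T+[0,0,.26] for l in L],*MID)
E
python3 -c "
from h import *
a=robot.snapshot('scene');cv2.imwrite('pics/s5.png',a)
st()
v=overlay('scene',a,bar(-.07),(225,145,385,305),5,'pics/v5.png')
"
```

```text
t 10.2 p [0.5504 0.1434 0.2097] rpy [-1.6518 -0.0054  0.0551] F [-0.76  0.01 -2.03] T [-0.093  0.152  0.007] w 0.0071
```

View pics/v5.png

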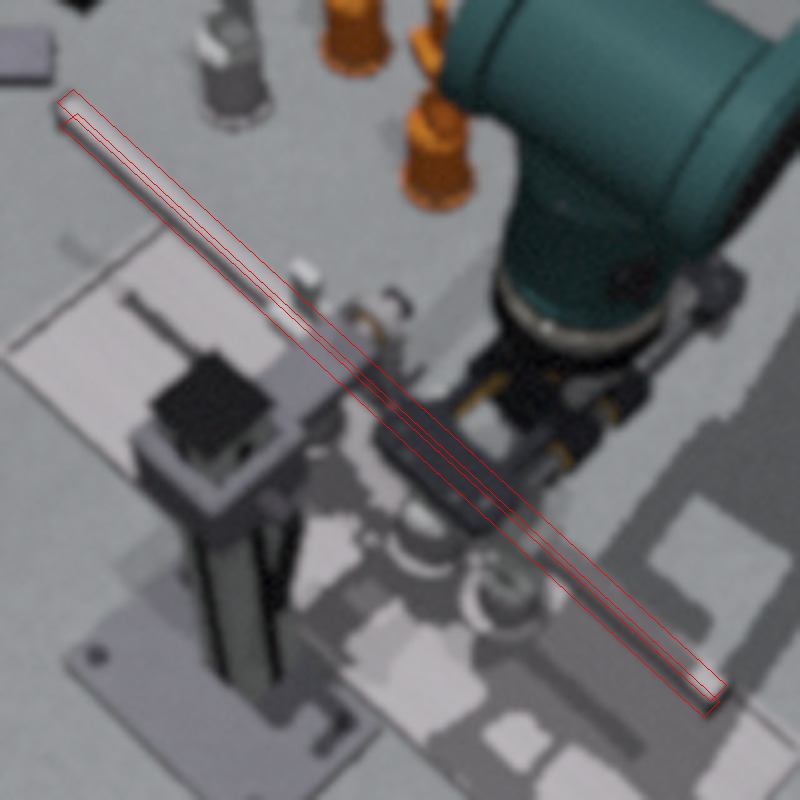

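>>> arm_command(series="-0.01 0 0 0 0.0012 -0.0006 0; -0.01 0 0 0 0.0012 -0.0006 0; -0.01 0 0 0 0.0012 -0.0006 0")

```text
time: 10.5
tool_pos: [0.5507, 0.1412, 0.2065]
ee_rot: [-1.684, -0.006, 0.055]
wrist_force: [-0.5, 0.7, -1.2]
width: 0.007
```

```bash
cat >> h.py <<'E'
def stn(n=6):
    F=[]
    for i in range(n):
        im=robot.snapshot("scene");F.append(robot.get_obs()["wrist_force"])
    F=np.array(F);st();print("meanF",F.mean(0).round(2),"sd",F.std(0).round(2));return im
E
python3 -c "
from h import *
st();a=stn()
v=overlay('scene',a,bar(-.11),(225,145,385,305),5,'pics/v6.png')
"
```

```text
t 10.5 p [0.5507 0.1412 0.2065] rpy [-1.6837 -0.0063  0.0549] F [-0.51  0.73 -1.21] T [ 0.088  0.169 -0.06 ] w 0.007
t 10.8 p [0.5507 0.1412 0.2066] rpy [-1.6828 -0.0063  0.0549] F [-1.59 -0.38 -0.67] T [ 0.063  0.19  -0.001] w 0.0068
meanF [-0.63 -0.3  -0.29] sd [0.61 0.31 0.59]
```

View pics/v6.png

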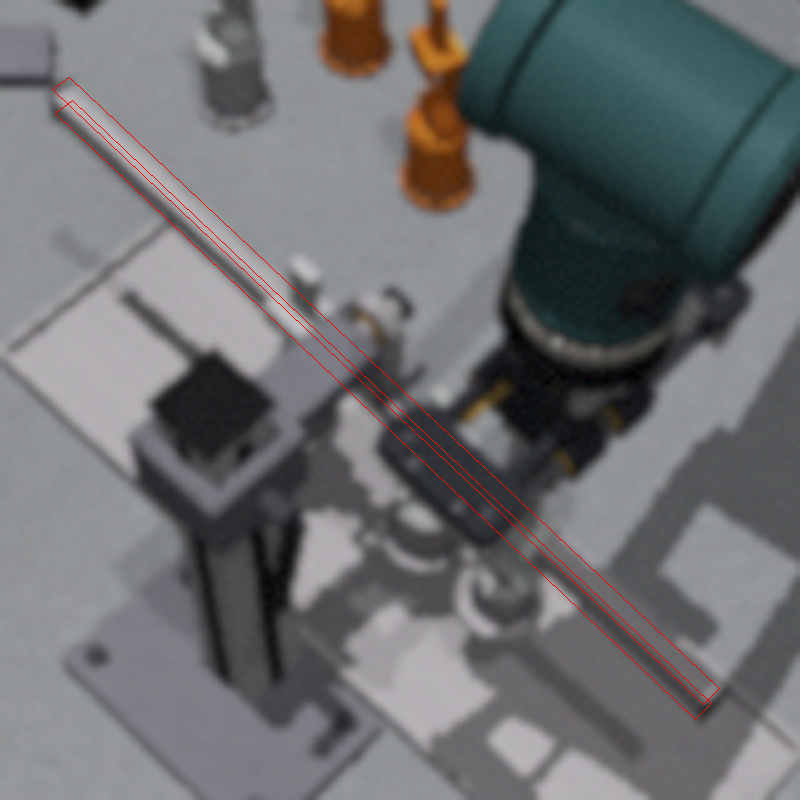

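>>> arm_command(series="-0.01 0 0 0 0.001 -0.0006 0; 0 0 0 0 0 0 0.012; 0 0 0 0 0 0 0.02; 0 0 0 0 0 0 0.03; 0 0 0 0 0 0 0.04")

```text
time: 11.3
tool_pos: [0.5517, 0.1403, 0.2066]
ee_rot: [-1.693, -0.009, 0.054]
wrist_force: [0.7, 0.3, -0.1]
width: 0.0325
```

```bash
python3 -c "
from h import *
st();a=stn(4)
v=overlay('scene',a,bar(-.12),(225,145,385,305),5,'pics/v7.png')
"
```

```text
t 11.3 p [0.5517 0.1403 0.2066] rpy [-1.6935 -0.0093  0.0545] F [ 0.65  0.27 -0.14] T [-0.002  0.05  -0.02 ] w 0.0325
t 11.5 p [0.5516 0.1403 0.2065] rpy [-1.6934 -0.0089  0.0546] F [-1.23  0.19  0.3 ] T [0.008 0.055 0.032] w 0.0397
meanF [-0.36 -0.74 -0.16] sd [0.62 0.58 0.42]
```

View pics/v7.png

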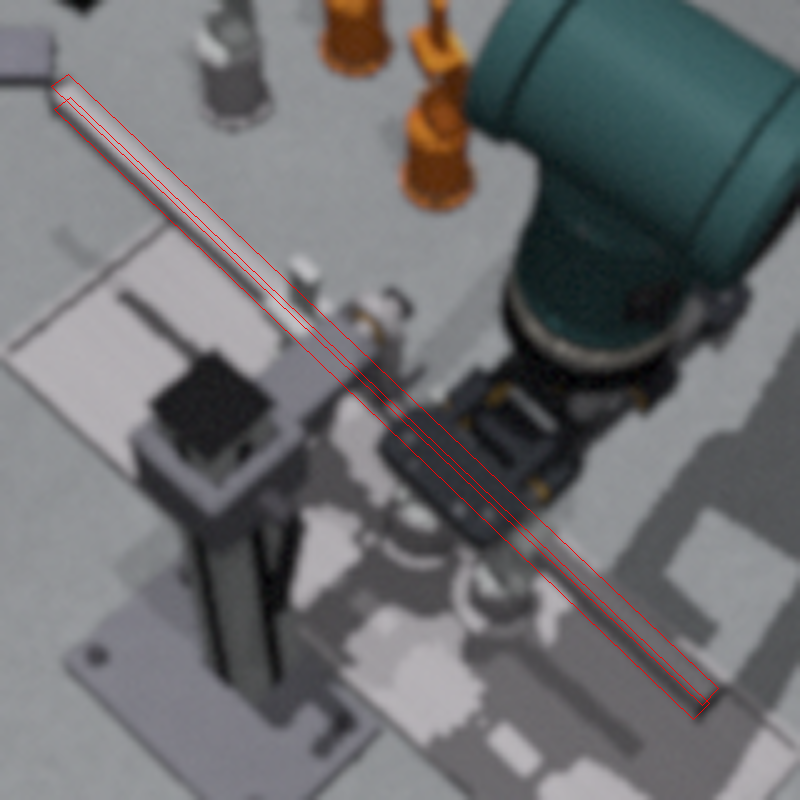

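>>> arm_command(series="0 0 0 0 -0.01 0 0.04; 0 0 0 0 -0.02 0 0.04; 0 0 0 0 -0.025 0 0.04; 0.04 0 0 -0.005 -0.02 0 0.04; 0.04 0 0 -0.02 -0.005 0 0.04; 0.04 0 0 -0.03 0 0 0.04; 0 0 0 -0.03 0 0 0.04; 0 0 0 -0.02 0 0 0.04")

```text
time: 12.3
tool_pos: [0.4447, 0.1448, 0.2921]
ee_rot: [-1.569, -0.012, 0.054]
wrist_force: [0.2, 0.0, -0.1]
width: 0.04
```

```bash
python3 -c "
from h import *
a=robot.snapshot('scene');b=robot.snapshot('top');cv2.imwrite('pics/s8.png',a);cv2.imwrite('pics/t8.png',b)
st();rows(.4085,-.2745,.235,-.12,12,.05)
v=overlay('scene',a,bar(-.115),(225,145,385,305),5,'pics/v8.png')
"
```

```text
t 12.4 p [0.4446 0.1451 0.293 ] rpy [-1.5688 -0.0138  0.0553] F [-0.55 -1.49  0.05] T [-0.057  0.035  0.006] w 0.0401
-0.0003 0.0146 0.0011 -0.005 0.0047 -0.0348 0.05; -0.0003 0.0146 0.0011 -0.0045 0.0047 -0.0348 0.05; -0.0003 0.0146 0.0011 -0.004 0.0047 -0.0349 0.05; -0.0003 0.0146 0.0011 -0.0035 0.0047 -0.0349 0.05; -0.0003 0.0146 0.0011 -0.0029 0.0047 -0.035 0.05; -0.0003 0.0146 0.0011 -0.0024 0.0048 -0.035 0.05; -0.0003 0.0146 0.0011 -0.0019 0.0048 -0.035 0.05; -0.0003 0.0146 0.0011 -0.0014 0.0048 -0.0351 0.05; -0.0003 0.0146 0.0011 -0.0009 0.0048 -0.0351 0.05; -0.0003 0.0146 0.0011 -0.0004 0.0048 -0.0351 0.05; -0.0003 0.0146 0.0011 0.0002 0.0048 -0.0351 0.05; -0.0003 0.0146 0.0011 0.0007 0.0048 -0.0351 0.05
```

View pics/v8.png

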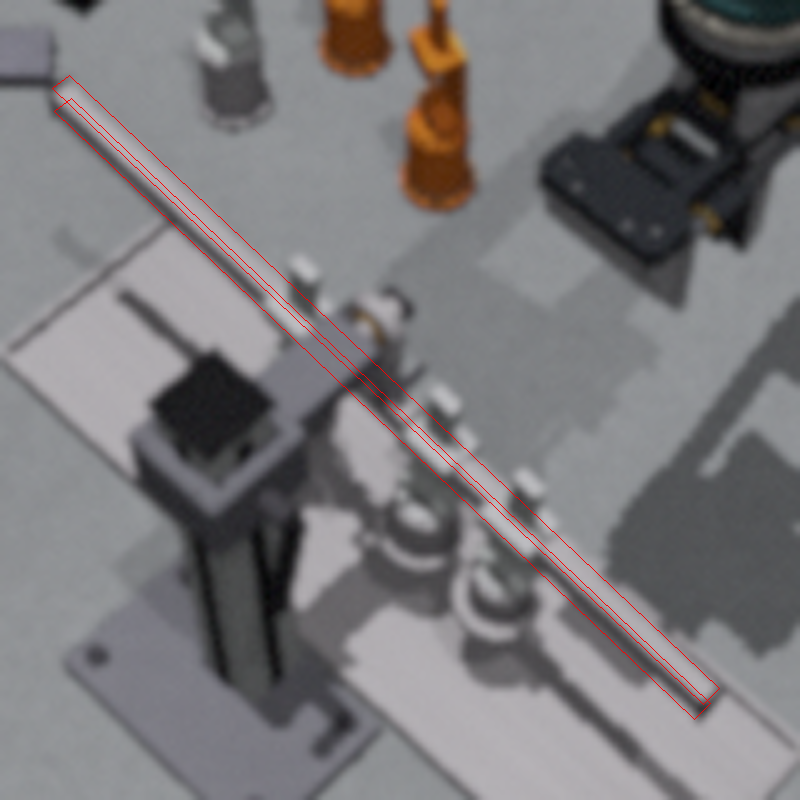

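Short sleeve hangs at about pixel (515,520) in the crop, and the bar rests near -0.115. Now on to the long sleeve.

>>> arm_command(series="0 0.015 0 -0.005 0.004 -0.02 0.05; 0 0.015 0 -0.005 0.004 -0.03 0.05; 0 0.015 0 -0.004 0.004 -0.035 0.05; 0 0.015 0 -0.004 0.004 -0.036 0.05; 0 0.015 0 -0.003 0.004 -0.036 0.05; 0 0.015 0 -0.002 0.004 -0.036 0.05; 0 0.015 0 -0.002 0.004 -0.036 0.05; 0 0.015 0 -0.001 0.004 -0.036 0.05; 0 0.015 0 -0.001 0.004 -0.036 0.05; 0 0.015 0 0 0.004 -0.036 0.05; 0 0.015 0 0 0.004 -0.036 0.05; 0 0.01 0 0 0.004 -0.03 0.05")

```text
time: 13.6
tool_pos: [0.4164, -0.2738, 0.2458]
ee_rot: [-1.568, -0.026, -0.117]
wrist_force: [0.8, 0.2, -0.7]
width: 0.0503
```

```bash
python3 -c "
from h import *
st();rows(.4085,-.2745,.215,-.12,3,.04)
"
```

```text
t 13.6 p [ 0.4164 -0.2738  0.2458] rpy [-1.5676 -0.0258 -0.1167] F [ 0.8   0.19 -0.69] T [-0.063  0.031  0.037] w 0.0503
-0.0011 0.0011 0.0086 -0.0029 0.0102 -0.0006 0.04; -0.0011 0.0011 0.0086 -0.0028 0.0102 -0.0006 0.04; -0.0011 0.0011 0.0086 -0.0027 0.0102 -0.0005 0.04
```

>>> arm_command(series="-0.001 0.001 0.008 -0.003 0.009 -0.001 0.05; -0.001 0.001 0.008 -0.003 0.01 -0.001 0.05; -0.001 0.001 0.008 -0.002 0.007 0 0.05; 0 0 0 0 0.001 0 0.05")

```text
time: 14.0
tool_pos: [0.409, -0.2782, 0.2149]
ee_rot: [-1.569, 0.003, -0.124]
wrist_force: [0.1, -0.0, -0.1]
width: 0.0502
```

```bash
python3 -c "
from h import *
st()
a=robot.snapshot('scene');b=robot.snapshot('top')
rows(.4085,-.2745,.157,-.12,5,.05)
v=overlay('scene',a,place(sleeve(.140,.02),.4085,-.2745,-.12),(220,90,330,200),7,'pics/v9.png')
"
```

```text
t 14.0 p [ 0.409  -0.2782  0.2149] rpy [-1.5692  0.0027 -0.124 ] F [ 0.14 -0.03 -0.08] T [-0.11   0.085  0.027] w 0.0502
-0.0001 -0.0007 -0.0002 -0.0002 0.0118 0.0007 0.05; -0.0001 -0.0007 -0.0002 -0.0002 0.0118 0.0007 0.05; -0.0001 -0.0007 -0.0002 -0.0002 0.0118 0.0007 0.05; -0.0001 -0.0007 -0.0002 -0.0002 0.0118 0.0007 0.05; -0.0001 -0.0007 -0.0002 -0.0002 0.0118 0.0007 0.05
```

View pics/v9.png

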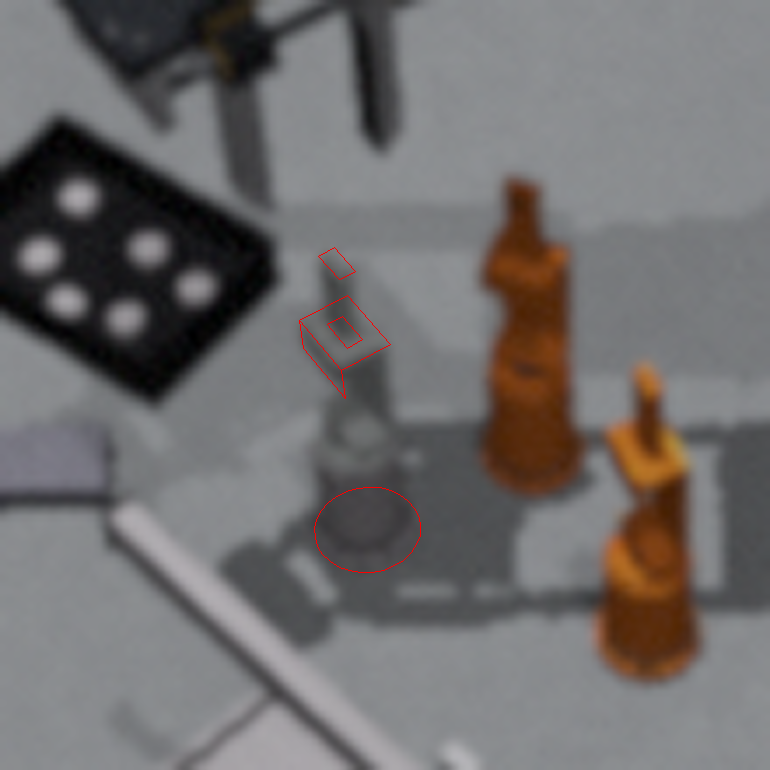

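```bash
python3 -c "
from h import *
a=robot.snapshot('scene');b=robot.snapshot('top')
o=robot.get_obs();R=Ro.from_euler('xyz',o['ee_rot']).as_matrix();p=o['tool_pos'];st()
def T(q): return np.array(q)@R.T+p
L=[T([[s*.025,0,-.008],[s*.025,0,.008],[s*.0345,0,.008],[s*.0345,0,-.008],[s*.025,0,-.008]]) for s in(1,-1)]+[T([[0,0,0],[0,-.06,0]])]
L2=place(sleeve(.140,.02),.4085,-.2745,-.12)
v=overlay('scene',a,L+L2,(230,90,330,170),8,'pics/v10.png')
v=overlay('top',b,L+L2,(360,180,440,250),8,'pics/v11.png')
"
```

```text
t 14.2 p [ 0.4095 -0.2788  0.2169] rpy [-1.5712e+00 -4.0000e-04 -1.2400e-01] F [-0.16  0.51 -0.01] T [-0.087  0.092 -0.014] w 0.05
```

View pics/v10.png

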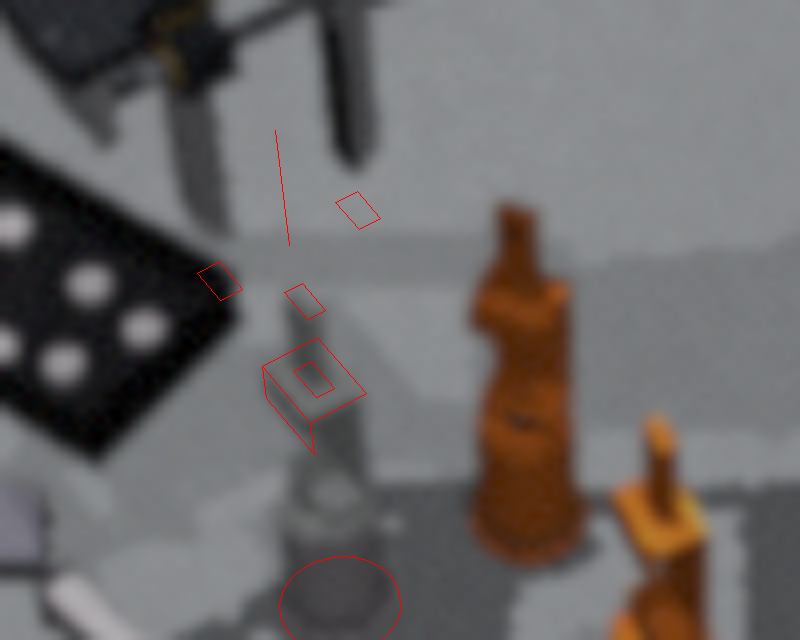

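View pics/v11.png

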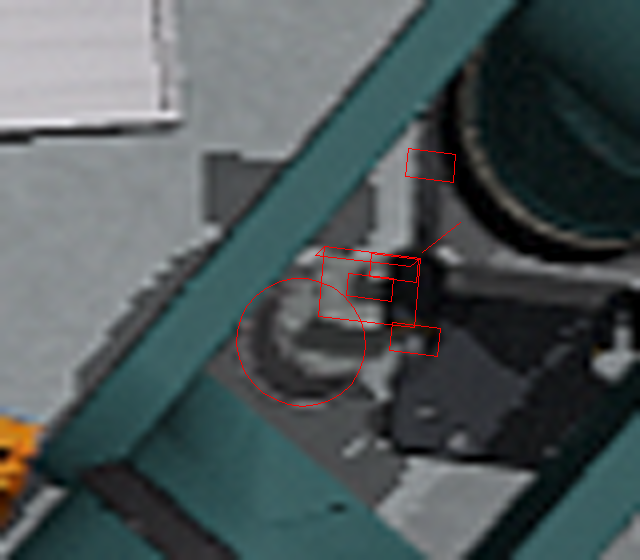

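```bash
python3 -c "
from h import *
rows(.4085,-.2745,.157,-.12,5,.05)
"
```

```text
0.0001 -0.0008 0.0001 -0.0003 0.012 0.0008 0.05; 0.0001 -0.0008 0.0001 -0.0003 0.012 0.0008 0.05; 0.0001 -0.0008 0.0001 -0.0003 0.012 0.0008 0.05; 0.0001 -0.0008 0.0001 -0.0003 0.012 0.0008 0.05; 0.0001 -0.0008 0.0001 -0.0003 0.012 0.0008 0.05
```

>>> arm_command(series="0 0 0 0 0.01 0.001 0.04; 0 0 0 0 0.012 0.001 0.04; 0 0 0 0 0.012 0.001 0.04; 0 0 0 0 0.011 0 0.04; 0 0 0 0 0.006 0 0.04")

```text
time: 14.7
tool_pos: [0.4108, -0.2749, 0.1636]
ee_rot: [-1.573, -0.004, -0.122]
wrist_force: [-0.2, -0.3, 0.2]
width: 0.0399
```

```bash
python3 -c "
from h import *
st();rows(.4085,-.2745,.157,-.12,1,.05)
"
```

```text
t 14.7 p [ 0.4108 -0.2749  0.1636] rpy [-1.5732 -0.0037 -0.1221] F [-0.23 -0.32  0.22] T [-0.043  0.112 -0.007] w 0.0399
0.0024 -0.0021 0.0037 -0.0023 0.0065 0.0001 0.05
```

>>> arm_command(series="0.002 0 0.003 -0.002 0.004 0 0.03; 0 0 0 0 0 0 0.02; 0 0 0 0 0 0 0.012; 0 0 0 0 0 0 0; 0 0 0 0 0 0 0; 0 0 0 0 0 0 0; 0 0 0 0 0 0 0")

```text
time: 15.4
tool_pos: [0.4079, -0.2746, 0.1577]
ee_rot: [-1.57, 0.002, -0.123]
wrist_force: [-0.2, 0.1, -1.6]
width: 0.0065
```

```bash
python3 -c "
from h import *
st()
"
```

```text
t 15.4 p [ 0.4079 -0.2746  0.1577] rpy [-1.5698  0.0018 -0.1227] F [-0.17  0.09 -1.57] T [-0.023  0.114  0.022] w 0.0065
```

>>> arm_command(series="0 0 0 0 -0.012 0 0; 0 0 0 0 -0.02 0 0; 0 0 0 0 -0.025 0 0; 0 0 0 0 -0.025 0 0; 0 0 0 0 -0.02 0 0; 0 0 0 0 -0.008 0 0")

```text
time: 16.0
tool_pos: [0.4069, -0.2733, 0.2708]
ee_rot: [-1.565, 0.008, -0.122]
wrist_force: [0.2, 0.5, -1.9]
width: 0.0063
```

```bash
python3 -c "
from h import *
stn(4)
rows(.506,-.086,.256,.052,8,0,-.1)
"
```

```text
t 16.2 p [ 0.406  -0.2726  0.2671] rpy [-1.5625  0.0121 -0.1225] F [ 0.32  0.74 -3.19] T [-0.065  0.038  0.012] w 0.0065
meanF [-0.01  0.22 -2.74] sd [0.38 0.5  0.46]
-0.0136 -0.0217 -0.0025 0.0096 0.0015 0.0247 0; -0.0136 -0.0217 -0.0025 0.0101 0.0012 0.0245 0; -0.0136 -0.0217 -0.0025 0.0106 0.0009 0.0243 0; -0.0136 -0.0217 -0.0025 0.0112 0.0006 0.024 0; -0.0136 -0.0217 -0.0025 0.0117 0.0003 0.0238 0; -0.0136 -0.0217 -0.0025 0.0122 -0 0.0235 0; -0.0136 -0.0217 -0.0025 0.0127 -0.0003 0.0233 0; -0.0136 -0.0217 -0.0025 0.0132 -0.0006 0.023 0
```

>>> arm_command(series="-0.014 -0.022 -0.003 0.01 0 0.018 0; -0.014 -0.022 -0.003 0.01 0 0.025 0; -0.014 -0.022 -0.003 0.0105 0 0.024 0; -0.013 -0.022 -0.003 0.011 0 0.024 0; -0.013 -0.022 -0.003 0.012 -0.001 0.024 0; -0.013 -0.022 -0.003 0.012 -0.001 0.0235 0; -0.013 -0.022 -0.003 0.0125 -0.001 0.023 0; -0.013 -0.022 -0.003 0.013 -0.002 0.02 0")

```text
time: 17.0
tool_pos: [0.501, -0.0891, 0.2472]
ee_rot: [-1.66, 0.022, 0.053]
wrist_force: [-0.2, 0.3, -3.4]
width: 0.007
```

```bash
python3 -c "
from h import *
st()
rows(.506,-.086,.256,.052,3,0,-.115)
"
```

```text
t 17.0 p [ 0.501  -0.0891  0.2472] rpy [-1.6598  0.0221  0.0531] F [-0.23  0.3  -3.43] T [ 0.099  0.013 -0.003] w 0.007
-0.0087 0.0011 -0.0073 0.0017 -0.003 0.0007 0; -0.0087 0.0011 -0.0073 0.0017 -0.003 0.0007 0; -0.0087 0.0011 -0.0073 0.0017 -0.003 0.0006 0
```

>>> arm_command(series="-0.009 0.001 -0.008 0.002 -0.004 0 0; -0.008 0 -0.008 0.002 -0.004 0 0; -0.005 0 -0.006 0.001 -0.002 0 0; 0 0 0 0 -0.001 0 0")

```text
time: 17.4
tool_pos: [0.5045, -0.0856, 0.2531]
ee_rot: [-1.68, 0.009, 0.058]
wrist_force: [1.1, 0.3, -3.0]
width: 0.0064
```

```bash
python3 -c "
from h import *
st()
a=robot.snapshot('scene');cv2.imwrite('pics/s12.png',a)
rows(.555,-.0838,.256,.052,6,0,-.115)
v=overlay('scene',a,bar(-.115),(225,120,385,280),5,'pics/v12.png')
"
```

```text
t 17.4 p [ 0.5045 -0.0856  0.2531] rpy [-1.68    0.0089  0.058 ] F [ 1.05  0.26 -2.95] T [0.098 0.103 0.005] w 0.0064
-0.001 0.0011 -0.0013 0.0084 -0.0005 -0.0002 0; -0.001 0.0011 -0.0013 0.0084 -0.0005 -0.0002 0; -0.001 0.0011 -0.0013 0.0084 -0.0005 -0.0002 0; -0.001 0.0011 -0.0013 0.0084 -0.0005 -0.0002 0; -0.001 0.0011 -0.0013 0.0084 -0.0005 -0.0002 0; -0.001 0.0011 -0.0013 0.0084 -0.0004 -0.0002 0
```

View pics/v12.png

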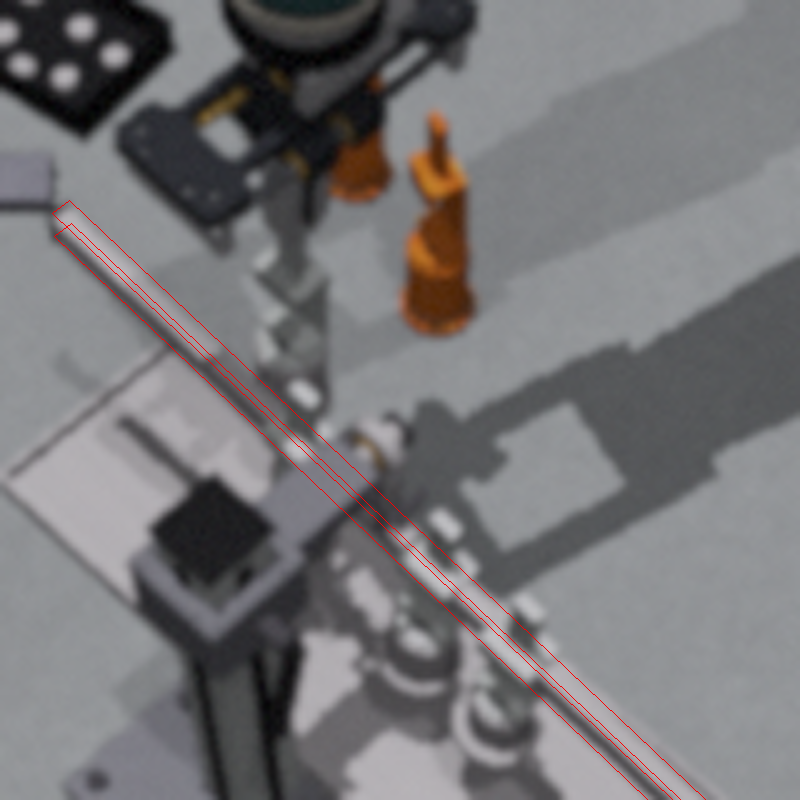

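>>> arm_command(series="0 0 -0.002 0.006 -0.001 0 0; 0 0 -0.002 0.008 -0.001 0 0; 0 0 -0.002 0.009 -0.001 0 0; 0 0 -0.001 0.008 -0.001 0 0; 0 0 -0.001 0.006 -0.001 0 0")

```text
time: 17.95
tool_pos: [0.5441, -0.0852, 0.259]
ee_rot: [-1.68, -0.001, 0.054]
wrist_force: [0.0, 0.4, -3.8]
width: 0.0067
```

```bash
python3 -c "
from h import *
st()
"
```

```text
t 17.95 p [ 0.5441 -0.0852  0.259 ] rpy [-1.6802e+00 -1.5000e-03  5.4400e-02] F [ 0.05  0.4  -3.77] T [0.133 0.01  0.002] w 0.0067
```

>>> arm_command(series="0 0 0 0.004 0.001 0 0; 0 0 0 0.005 0.001 0 0; 0 0 0 0.003 0.001 0 0; 0 0 0 0.002 0 0 0")

```text
time: 18.35
tool_pos: [0.5601, -0.0846, 0.2549]
ee_rot: [-1.68, -0.0, 0.055]
wrist_force: [-0.7, 0.3, -3.2]
width: 0.007
```

```bash
python3 -c "
from h import *
st()
"
```

```text
t 18.35 p [ 0.5601 -0.0846  0.2549] rpy [-1.6798 -0.      0.0548] F [-0.66  0.29 -3.25] T [ 0.137  0.087 -0.005] w 0.007
```

>>> arm_command(series="0 0 0 0.0015 0 0 0; 0 0 0 0.001 0 0 0")

```text
time: 18.55
tool_pos: [0.5627, -0.0843, 0.2547]
ee_rot: [-1.68, 0.001, 0.055]
wrist_force: [-0.4, 0.5, -3.0]
width: 0.0064
```

```bash
python3 -c "
from h import *
st()
"
```

```text
t 18.55 p [ 0.5627 -0.0843  0.2547] rpy [-1.6798e+00  6.0000e-04  5.5000e-02] F [-0.44  0.49 -3.03] T [0.088 0.073 0.015] w 0.0064
```

>>> arm_command(series="0 0 0 0.001 0 0 0; 0 0 0 0.001 0 0 0")

```text
time: 18.75
tool_pos: [0.5644, -0.0842, 0.2548]
ee_rot: [-1.68, 0.001, 0.055]
wrist_force: [-0.2, -0.4, -2.6]
width: 0.0068
```

```bash
python3 -c "
from h import *
st()
"
```

```text
t 18.75 p [ 0.5644 -0.0842  0.2548] rpy [-1.6798e+00  1.2000e-03  5.4800e-02] F [-0.23 -0.35 -2.56] T [ 0.092  0.242 -0.038] w 0.0068
```

>>> arm_command(series="0 0 0 0.001 0 0 0")

```text
time: 18.85
tool_pos: [0.5652, -0.0842, 0.2548]
ee_rot: [-1.68, 0.002, 0.055]
wrist_force: [-0.9, -0.6, -3.5]
width: 0.0068
```

```bash
python3 -c "
from h import *
st()
"
```

```text
t 18.85 p [ 0.5652 -0.0842  0.2548] rpy [-1.6798e+00  1.6000e-03  5.4600e-02] F [-0.89 -0.59 -3.54] T [0.073 0.288 0.015] w 0.0068
```

>>> arm_command(series="0 0 0 -0.002 0.001 0 0; 0 0 0 -0.0018 0.002 0 0; 0 0 0 0 0.003 0 0; 0 0 0 0 0.003 0 0; 0 0 0 0 0.002 0 0")

```text
time: 19.35
tool_pos: [0.5615, -0.0857, 0.2437]
ee_rot: [-1.68, -0.0, 0.055]
wrist_force: [0.8, 0.5, -3.5]
width: 0.0066
```

```bash
python3 -c "
from h import *
st()
"
```

```text
t 19.35 p [ 0.5615 -0.0857  0.2437] rpy [-1.6801e+00 -2.0000e-04  5.4800e-02] F [ 0.82  0.49 -3.53] T [ 0.098  0.073 -0.024] w 0.0066
```

>>> arm_command(series="0 0 0 0 0.0018 0 0; 0 0 0 0 0.0018 0 0; 0 0 0 0 0.0018 0 0; 0 0 0 0 0.0018 0 0; 0 0 0 0 0.001 0 0")

```text
time: 19.85
tool_pos: [0.5614, -0.0867, 0.2342]
ee_rot: [-1.68, 0.0, 0.055]
wrist_force: [0.5, 0.2, -3.7]
width: 0.0063
```

```bash
python3 -c "
from h import *
st()
"
```

```text
t 19.85 p [ 0.5614 -0.0867  0.2342] rpy [-1.6798e+00  4.0000e-04  5.4700e-02] F [ 0.54  0.16 -3.66] T [ 0.116  0.108 -0.054] w 0.0063
```

>>> arm_command(series="0 0 0 0 0.0015 0 0; 0 0 0 0 0.0012 0.0003 0; 0.012 0 0 0 0.0012 0.0006 0; 0.012 0 0 0 0.0012 0.0006 0; 0.012 0 0 0 0.0012 0.0006 0; 0.012 0 0 0 0.0012 0.0006 0")

```text
time: 20.45
tool_pos: [0.5616, -0.0845, 0.2265]
ee_rot: [-1.629, -0.001, 0.055]
wrist_force: [0.4, -0.3, -2.1]
width: 0.0063
```

```bash
python3 -c "
from h import *
a=stn(3)
v=overlay('scene',a,bar(-.07),(225,130,385,290),5,'pics/v13.png')
"
```

```text
t 20.6 p [ 0.5615 -0.0847  0.2263] rpy [-1.6295e+00 -1.0000e-04  5.4800e-02] F [ 0.05  0.54 -2.2 ] T [-0.016  0.139  0.007] w 0.0067
meanF [-0.24  0.26 -3.05] sd [0.22 0.38 0.73]
```

View pics/v13.png

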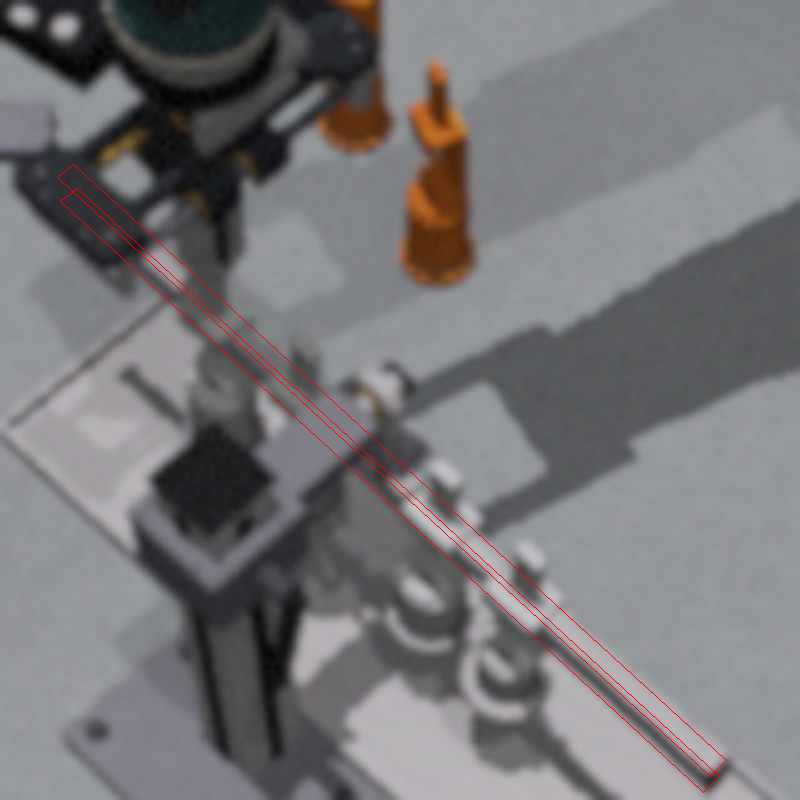

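>>> arm_command(series="0.011 0 0 0 0.0012 0.0006 0; 0.012 0 0 0 0.0012 0.0006 0; 0.012 0 0 0 0.0012 0.0006 0; 0.012 0 0 0 0.0012 0.0005 0; 0.012 0 0 0 0.0012 0.0005 0; 0.012 0 0 0 0.0012 0.0005 0")

```text
time: 21.2
tool_pos: [0.5617, -0.0813, 0.2196]
ee_rot: [-1.554, -0.002, 0.055]
wrist_force: [-0.4, 1.1, -1.2]
width: 0.0068
```

```bash
python3 -c "
from h import *
a=stn(6)
v=overlay('scene',a,bar(-.02),(225,130,385,290),5,'pics/v14.png')
"
```

```text
t 21.5 p [ 0.5617 -0.0813  0.2198] rpy [-1.5551 -0.0021  0.0555] F [-0.5   0.01 -1.26] T [-0.068  0.056 -0.019] w 0.0068
meanF [-0.26  0.07 -1.96] sd [0.43 0.15 0.57]
```

View pics/v14.png

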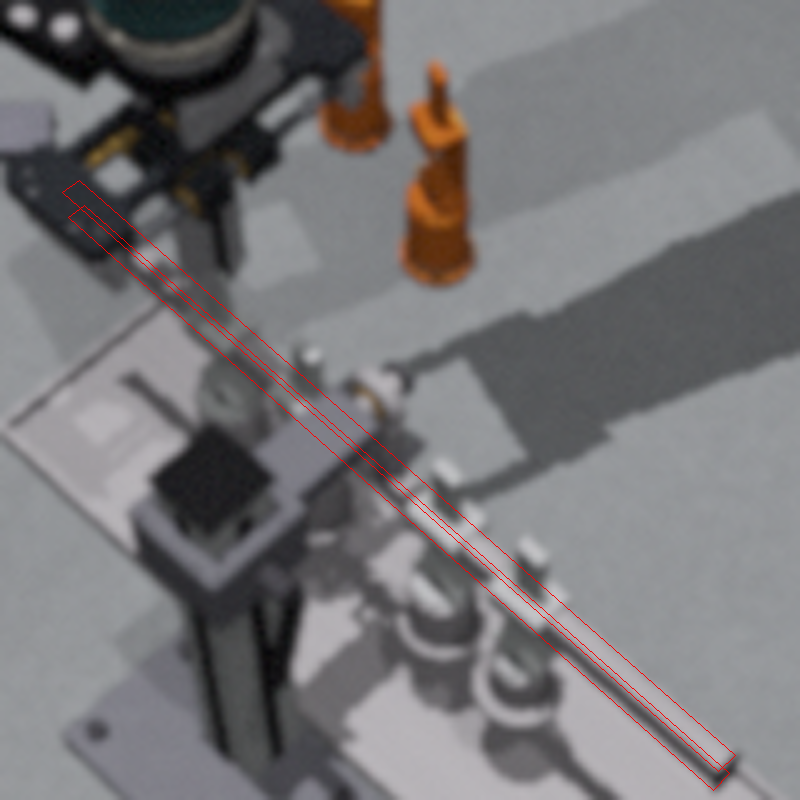

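>>> arm_command(series="0 0 0 0 0.001 0.0003 0; 0.004 0 0 0 0.001 0.0004 0; 0.004 0 0 0 0.001 0.0004 0; 0.006 0 0 0 0.001 0.0004 0; 0.006 0 0 0 0.001 0.0004 0; 0.006 0 0 0 0.001 0.0004 0")

```text
time: 22.1
tool_pos: [0.5617, -0.079, 0.2143]
ee_rot: [-1.529, -0.003, 0.056]
wrist_force: [-0.1, -0.3, -1.3]
width: 0.0062
```

```bash
python3 -c "
from h import *
a=stn(6)
v=overlay('scene',a,bar(.03),(225,130,385,290),5,'pics/v15.png')
"
```

```text
t 22.4 p [ 0.5618 -0.079   0.2144] rpy [-1.5298 -0.0033  0.0559] F [-0.07 -0.4  -0.66] T [-0.172  0.112  0.026] w 0.0067
meanF [-0.53 -0.2  -0.9 ] sd [0.25 0.41 0.41]
```

View pics/v15.png

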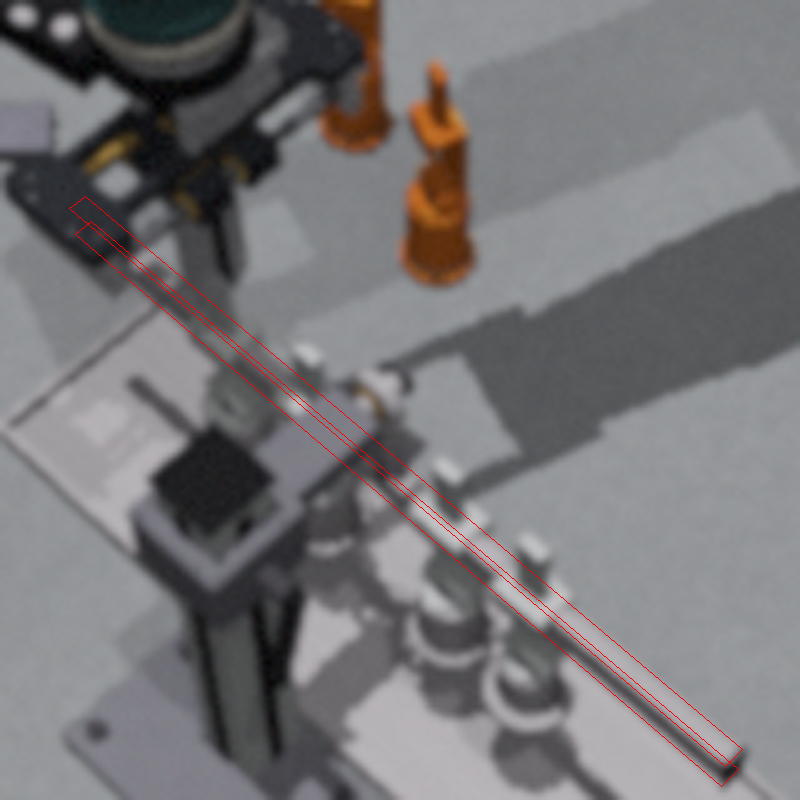

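>>> arm_command(series="0.002 0 0 0 0.001 0.0003 0; 0.002 0 0 0 0.001 0.0004 0; 0.003 0 0 0 0.001 0.0004 0; 0.003 0 0 0 0.001 0.0004 0")

```text
time: 22.8
tool_pos: [0.5619, -0.0774, 0.211]
ee_rot: [-1.52, -0.005, 0.056]
wrist_force: [-1.1, 0.3, -0.6]
width: 0.0068
```

```bash
python3 -c "
from h import *
a=stn(8)
v=overlay('scene',a,bar(.045),(225,130,385,290),5,'pics/v16.png')
"
```

```text
t 23.2 p [ 0.562  -0.0774  0.2112] rpy [-1.5204 -0.0047  0.0561] F [-0.3  -1.02 -0.62] T [-0.243  0.163  0.044] w 0.0067
meanF [-0.38 -0.64 -0.59] sd [0.53 0.6  0.35]
```

View pics/v16.png

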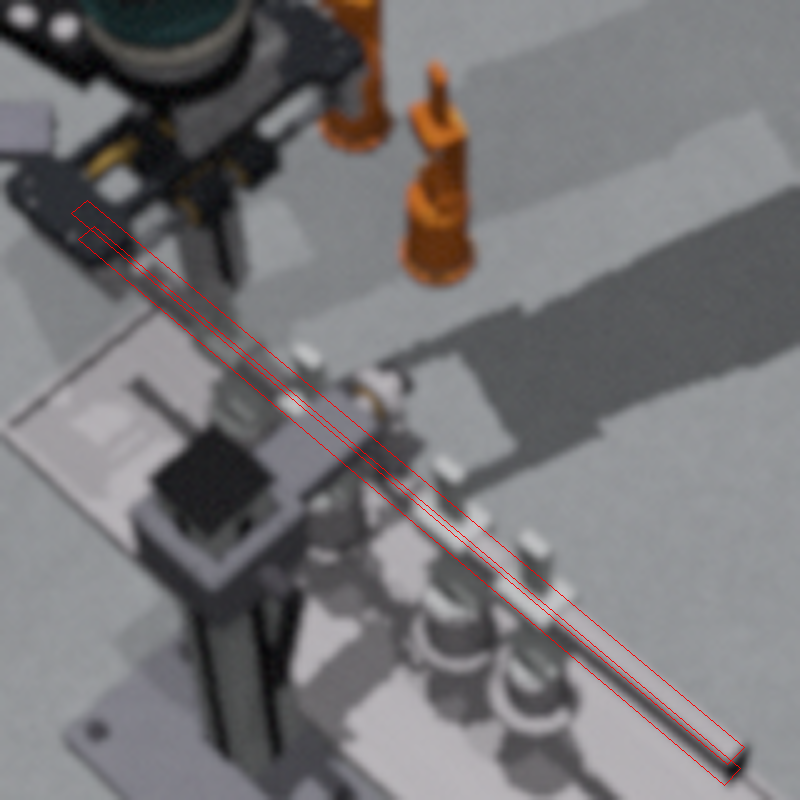

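>>> arm_command(series="0.003 0 0 0 0.001 0.0006 0; 0.003 0 0 0 0.001 0.0006 0; 0 0 0 0 0 0 0.012; 0 0 0 0 0 0 0.02; 0 0 0 0 0 0 0.03; 0 0 0 0 0 0 0.04")

```text
time: 23.8
tool_pos: [0.5626, -0.0752, 0.2098]
ee_rot: [-1.513, -0.007, 0.057]
wrist_force: [1.1, -0.1, -0.4]
width: 0.0327
```

```bash
python3 -c "
from h import *
a=stn(6)
v=overlay('scene',a,bar(.06),(225,130,385,290),5,'pics/v17.png')
"
```

```text
t 24.1 p [ 0.5625 -0.0754  0.2097] rpy [-1.5129 -0.0067  0.0566] F [ 0.15 -0.04  0.02] T [-0.043  0.059 -0.008] w 0.0398
meanF [ 0.02 -0.25 -0.27] sd [0.33 0.41 0.55]
```

View pics/v17.png

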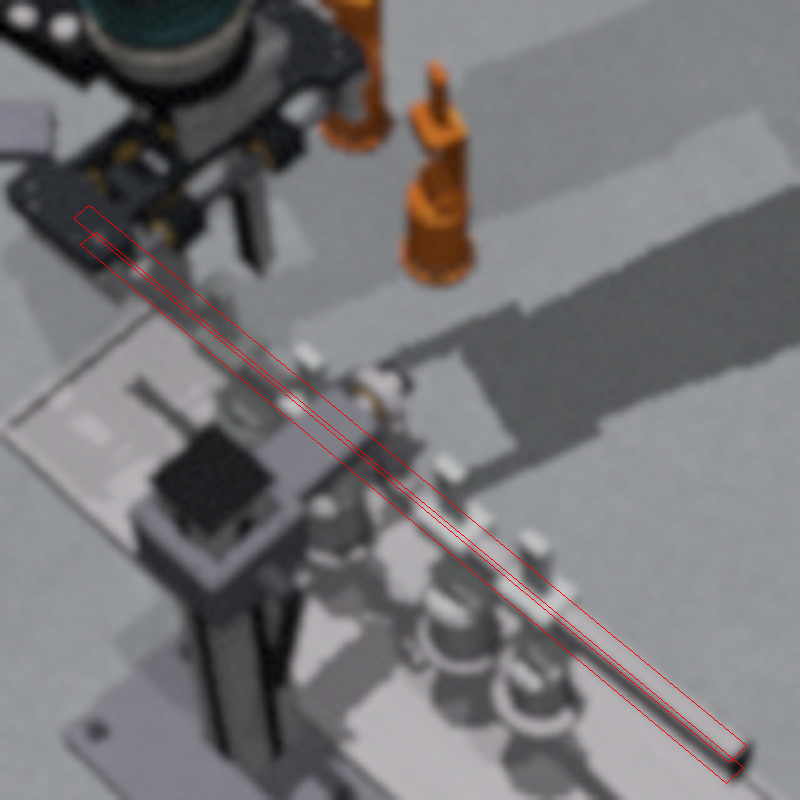

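>>> arm_command(series="0 0 0 0 -0.01 0 0.04; 0 0 0 0 -0.02 0 0.04; 0 0 0 0 -0.025 0 0.04; -0.02 0 0 -0.005 -0.02 0 0.04; -0.02 0 0 -0.02 -0.005 0 0.04; -0.018 0 0 -0.03 0 0 0.04; 0 0 0 -0.03 0 0 0.04; 0 0 0 -0.02 0 0 0.04")

```text
time: 24.9
tool_pos: [0.4564, -0.0866, 0.2961]
ee_rot: [-1.574, -0.009, 0.057]
wrist_force: [-0.2, 0.4, -0.1]
width: 0.0401
```

```bash
python3 -c "
from h import *
st()
a=robot.snapshot('scene');b=robot.snapshot('top');cv2.imwrite('pics/s18.png',a);cv2.imwrite('pics/t18.png',b)
v=overlay('scene',a,bar(.06),(225,130,385,290),5,'pics/v18.png')
"
```

```text
t 24.9 p [ 0.4564 -0.0866  0.2961] rpy [-1.574  -0.0094  0.0575] F [-0.17  0.4  -0.05] T [-0.072  0.039  0.034] w 0.0401
```

View pics/v18.png

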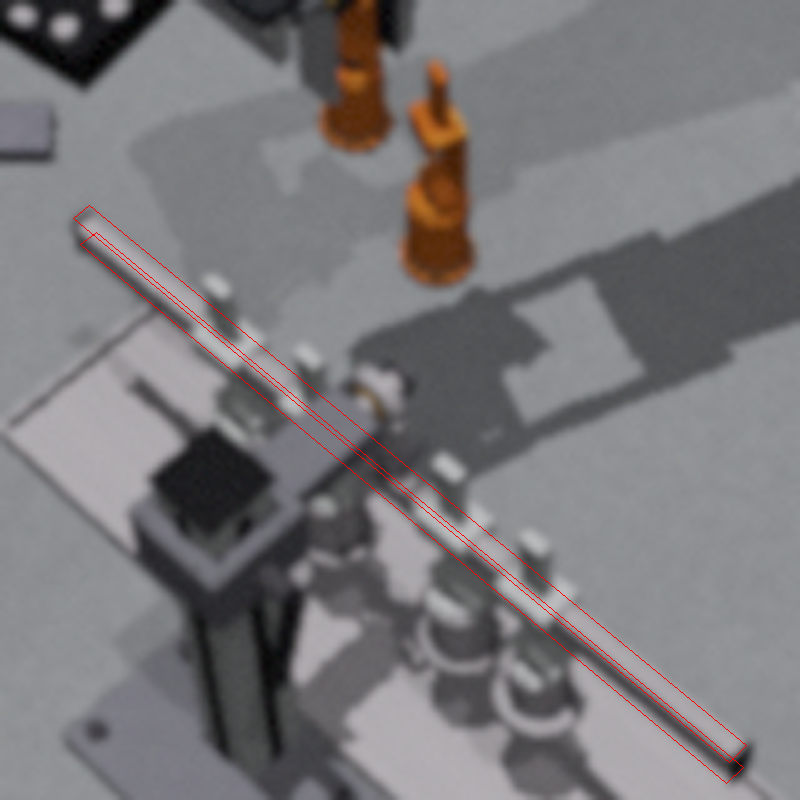

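```bash
cat >> h.py <<'E'
from scipy.ndimage import map_coordinates
from scipy.optimize import least_squares
def bpt(s,t,x=.006,z=-.06):
    R=Ro.from_euler("x",t).as_matrix();s=np.asarray(s)
    q=np.c_[0*s+x,s,0*s+z]@R.T+[0,0,.26]
    return place([q],*MID)[0]
def edges(im,t,ss):
    g=cv2.cvtColor(im,cv2.COLOR_BGR2GRAY).astype(float)
    a=P("scene",bpt(ss,t));out=[]
    d=a[-1]-a[0];n=np.array([-d[1],d[0]])/np.linalg.norm(d)
    if n[1]<0:n=-n
    k=np.arange(-4,4.01,.1);r=[]
    for p in a:
        q=p+k[:,None]*n
        v=map_coordinates(g,[q[:,1],q[:,0]],order=3)
        gr=-np.gradient(cv2.GaussianBlur(v.reshape(1,-1),(0,0),5).ravel())
        i=gr[10:-10].argmax()+10; r.append(k[i] if gr[i]>0 else np.nan)
    return np.array(r),n
SS=np.r_[np.arange(-.232,-.148,.004),np.arange(.165,.233,.004)]
def tilt(im,guess,ss=SS):
    r0,_=edges(cv2.imread("pics/scene0.png"),0.,SS0:=ss)
    A=np.c_[np.ones(len(ss)),ss]
    def fit(r):
        m=np.isfinite(r)
        for _ in range(3):
            c=np.linalg.lstsq(A[m],r[m],rcond=None)[0];m=np.isfinite(r)&(abs(r-A@c)<.6)
        return c,(r-A@c)[m].std()
    c0,s0=fit(r0)
    t=guess
    for _ in range(3):
        r,n=edges(im,t,ss);c,s=fit(r)
        e=1e-3;dp=((P("scene",bpt(ss,t+e))-P("scene",bpt(ss,t)))@n)/e
        g=np.polyfit(ss,dp,1)[0]
        t+=(c[1]-c0[1])/g
    return t,s0,s
E
python3 -c "
from h import *
print(tilt(cv2.imread('pics/s18.png'),.06))
print(tilt(cv2.imread('pics/s18.png'),.045))
print(tilt(cv2.imread('pics/s8.png'),-.115))
print(tilt(cv2.imread('pics/scene0.png'),.01))
ims=[robot.snapshot('scene') for i in range(3)]
print([tilt(i,.06)[0] for i in ims])
cv2.imwrite('pics/s19.png',ims[-1])
"
```

```text
(np.float64(0.07836095059038646), np.float64(0.06621486921630851), np.float64(0.06655579031544757))
(np.float64(0.07839523498379304), np.float64(0.06621486921630851), np.float64(0.0676493256295111))
(np.float64(-0.10516815790615469), np.float64(0.06621486921630851), np.float64(0.06971329567987375))
(np.float64(1.7742953315579154e-05), np.float64(0.06621486921630851), np.float64(0.06403022200819751))
[np.float64(0.07764586227510267), np.float64(0.0778891714924862), np.float64(0.07745913126665806)]
```

```bash
python3 -c "
from h import *
st();rows(.47,.119,.298,.052,7,0)
"
```

```text
t 25.15 p [ 0.4583 -0.0868  0.2948] rpy [-1.5732 -0.0085  0.0571] F [0.33 0.32 0.28] T [-0.076  0.127  0.003] w 0.0403
0.0003 0.0007 0.0012 0.0033 -0.0005 0.0293 0; 0.0003 0.0007 0.0012 0.0033 -0.0005 0.0293 0; 0.0003 0.0007 0.0012 0.0033 -0.0005 0.0293 0; 0.0003 0.0007 0.0012 0.0033 -0.0005 0.0293 0; 0.0003 0.0007 0.0012 0.0033 -0.0005 0.0293 0; 0.0003 0.0007 0.0012 0.0032 -0.0005 0.0293 0; 0.0003 0.0007 0.0012 0.0032 -0.0005 0.0293 0
```

>>> arm_command(series="0 0 0.002 0.004 0 0.02 0; 0 0 0.002 0.004 0 0.03 0; 0 0 0.002 0.004 0 0.032 0; 0 0 0.002 0.004 0 0.032 0; 0 0 0.001 0.004 0 0.032 0; 0 0 0 0.004 0 0.028 0; 0 0 0 0.004 0 0.018 0; 0 0 0 0.002 0 0.004 0")

```text
time: 25.95
tool_pos: [0.4857, 0.1186, 0.288]
ee_rot: [-1.572, 0.011, 0.055]
wrist_force: [0.0, 0.4, 0.3]
width: 0.0005
```

```bash
python3 -c "
from h import *
st();rows(.551,.1194,.288,.052,5,0)
"
```

```text
t 25.95 p [0.4857 0.1186 0.288 ] rpy [-1.5718  0.0111  0.0553] F [0.03 0.39 0.31] T [-0.077  0.031  0.042] w 0.0005
0.0002 0.0007 -0.0022 0.0131 -0.0001 -0.0006 0; 0.0002 0.0007 -0.0022 0.0131 -0.0001 -0.0006 0; 0.0002 0.0007 -0.0022 0.0131 -0.0001 -0.0005 0; 0.0002 0.0007 -0.0022 0.0131 -0.0001 -0.0005 0; 0.0002 0.0007 -0.0022 0.0131 -0 -0.0005 0
```

>>> arm_command(series="0 0 -0.002 0.01 -0.001 -0.0006 0; 0 0 -0.002 0.015 -0.001 -0.0006 0; 0 0 -0.002 0.017 -0.001 -0.0006 0; 0 0 -0.002 0.014 0 -0.0006 0; 0 0 -0.002 0.006 0 0 0; 0 0 0 0 0 0 0")

```text
time: 26.55
tool_pos: [0.5552, 0.1156, 0.2876]
ee_rot: [-1.575, 0.004, 0.051]
wrist_force: [-0.2, -0.2, -0.6]
width: 0.0005
```

```bash
python3 -c "
from h import *
st();rows(.551,.1194,.223,.052,5,0)
"
```

```text
t 26.55 p [0.5552 0.1156 0.2876] rpy [-1.5746  0.0042  0.0512] F [-0.16 -0.2  -0.58] T [-0.048  0.081  0.013] w 0.0005
0.0008 -0.0002 -0.0008 -0.0007 0.0129 0.0009 0; 0.0008 -0.0002 -0.0008 -0.0007 0.0129 0.0008 0; 0.0008 -0.0002 -0.0008 -0.0008 0.0129 0.0008 0; 0.0008 -0.0002 -0.0008 -0.0008 0.0129 0.0008 0; 0.0008 -0.0002 -0.0008 -0.0008 0.0129 0.0008 0
```

Adjust laterally first, check in a picture, then descend.

>>> arm_command(series="0.002 0 -0.001 -0.002 0.005 0.002 0; 0.002 0 -0.001 -0.002 0.008 0.002 0; 0 0 0 0 0.004 0 0")

```text
time: 26.85
tool_pos: [0.5504, 0.1185, 0.2698]
ee_rot: [-1.57, 0.002, 0.05]
wrist_force: [0.0, -0.9, 0.1]
width: 0.0004
```

```bash
python3 -c "
from h import *
st()
a=robot.snapshot('scene');b=robot.snapshot('top')
o=robot.get_obs();R=Ro.from_euler('xyz',o['ee_rot']).as_matrix();p=o['tool_pos']
T=lambda q: np.array(q)@R.T+p
L=[T([[-.01,0,-.008],[-.01,0,.008],[.01,0,.008],[.01,0,-.008],[-.01,0,-.008]])]
v=overlay('scene',a,L,(280,160,380,270),7,'pics/v20.png')
rows(.551,.1194,.223,.052,5,0)
"
```

```text
t 26.85 p [0.5504 0.1185 0.2698] rpy [-1.5703  0.0019  0.0496] F [ 0.02 -0.92  0.09] T [-0.072 -0.028 -0.009] w 0.0004
-0 -0.0005 -0.0005 0.0001 0.0094 0.0002 0; -0 -0.0005 -0.0005 0.0001 0.0094 0.0002 0; -0 -0.0005 -0.0005 0.0001 0.0094 0.0002 0; -0 -0.0005 -0.0005 0.0001 0.0094 0.0002 0; -0 -0.0005 -0.0005 0.0001 0.0094 0.0002 0
```

View pics/v20.png

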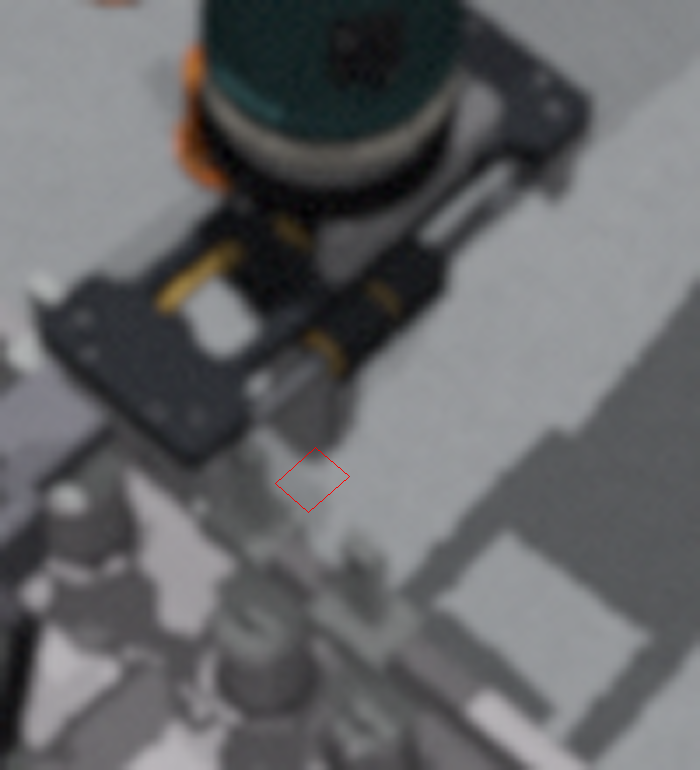

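>>> arm_command(series="0 0 0 0 0.01 0.0005 0; 0 0 0 0 0.012 0.0005 0; 0 0 0 0 0.012 0 0; 0 0 0 0 0.009 0 0; 0 0 0 0 0.005 0 0; 0 0 0 0 0.001 0 0")

```text
time: 27.55
tool_pos: [0.5491, 0.1198, 0.216]
ee_rot: [-1.571, 0.003, 0.05]
wrist_force: [-0.9, -0.2, -0.2]
width: 0.0005
```

```bash
python3 -c "
from h import *
st()
a=robot.snapshot('scene');print(tilt(a,.078))
v=overlay('scene',a,[],(280,160,380,270),7,'pics/v21.png')
"
```

```text
t 27.55 p [0.5491 0.1198 0.216 ] rpy [-1.5707  0.0032  0.0505] F [-0.86 -0.22 -0.19] T [-0.111  0.096  0.012] w 0.0005
(np.float64(0.07682923550542228), np.float64(0.06621486921630851), np.float64(0.05902713405426266))
```

View pics/v21.png

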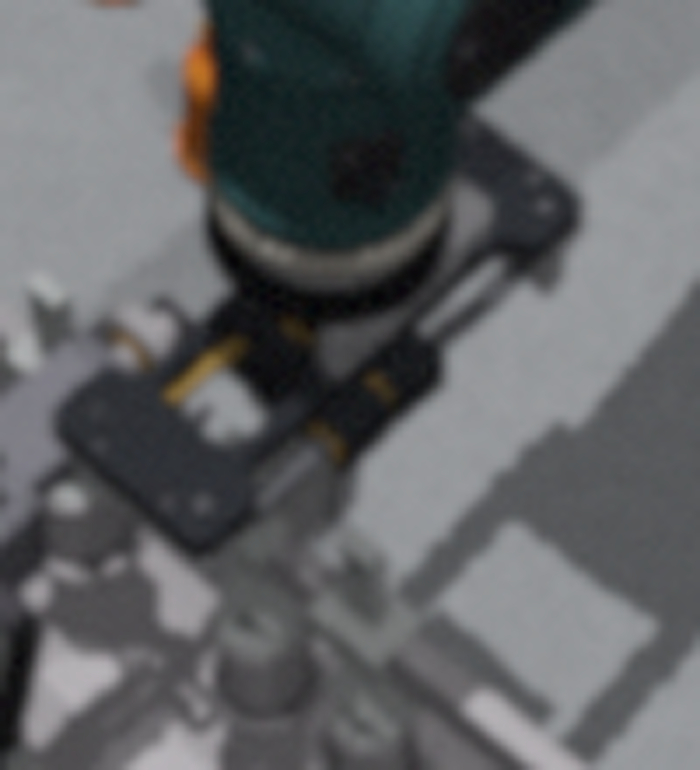

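>>> arm_command(series="0 0 0 0 0.0005 0.003 0; 0 0 0 0 0.0005 0.004 0; 0 0 0 0 0.0005 0.004 0; 0 0 0 0 0 0.004 0; 0 0 0 0 0 0.004 0; 0 0 0 0 0 0.004 0; 0 0 0 0 0 0.004 0; 0 0 0 0 0 0.004 0")

```text
time: 28.4
tool_pos: [0.5491, 0.152, 0.2174]
ee_rot: [-1.573, -0.002, 0.049]
wrist_force: [-0.6, -1.1, 0.6]
width: 0.0005
```

```bash
python3 -c "
from h import *
st()
a=robot.snapshot('scene');print(tilt(a,.07))
v=overlay('scene',a,[],(280,160,380,270),7,'pics/v22.png')
"
```

```text
t 28.4 p [0.5491 0.152  0.2174] rpy [-1.573  -0.0021  0.0488] F [-0.64 -1.12  0.55] T [-0.302  0.034 -0.002] w 0.0005
(np.float64(0.05883717460648815), np.float64(0.06621486921630851), np.float64(0.10846473153160117))
```

View pics/v22.png

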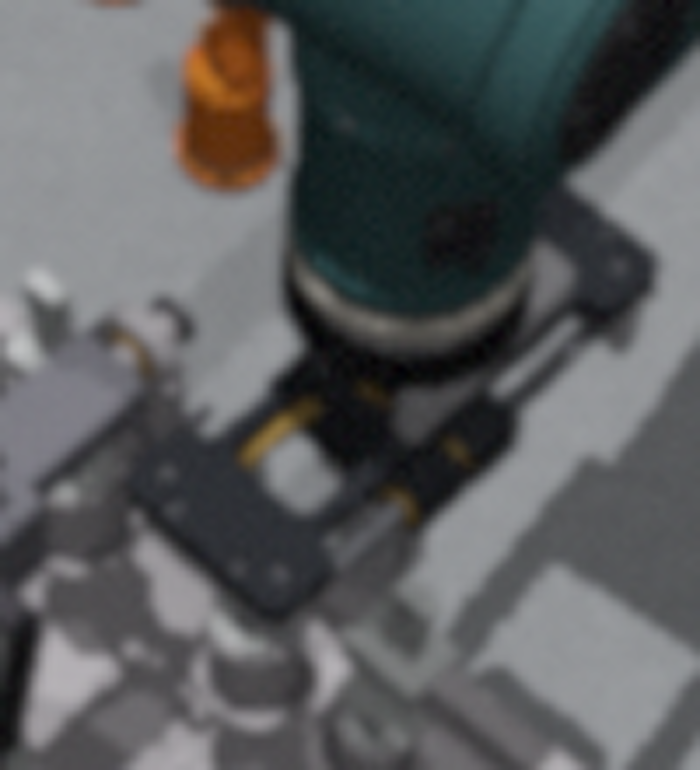

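>>> arm_command(series="0.001 0 0 0 0.0005 0.004 0; 0.001 0 0 0 0.0005 0.004 0; 0 -0.001 0 0 0.0005 0.004 0; 0 -0.001 0 0 0.0005 0.004 0; 0 0 0 0 0.0003 0.004 0; 0 0 0 0 0.0003 0.004 0; 0 0 0 0 0.0003 0.004 0; 0 0 0 0 0.0003 0.004 0; 0 0 0 0 0.0003 0.004 0; 0 0 0 0 0.0003 0.004 0")

```text
time: 29.45
tool_pos: [0.5464, 0.1961, 0.2128]
ee_rot: [-1.57, -0.001, 0.052]
wrist_force: [0.3, -1.0, 1.6]
width: 0.0001
```

```bash
python3 -c "
from h import *
st()
a=robot.snapshot('scene');print(tilt(a,.04))
v=overlay('scene',a,[],(280,160,380,290),6,'pics/v23.png')
"
```

```text
t 29.45 p [0.5464 0.1961 0.2128] rpy [-1.5701e+00 -9.0000e-04  5.1700e-02] F [ 0.26 -0.96  1.56] T [-0.305  0.037  0.025] w 0.0001
(np.float64(0.03155701227452286), np.float64(0.06621486921630851), np.float64(0.08118893937580425))
```

View pics/v23.png

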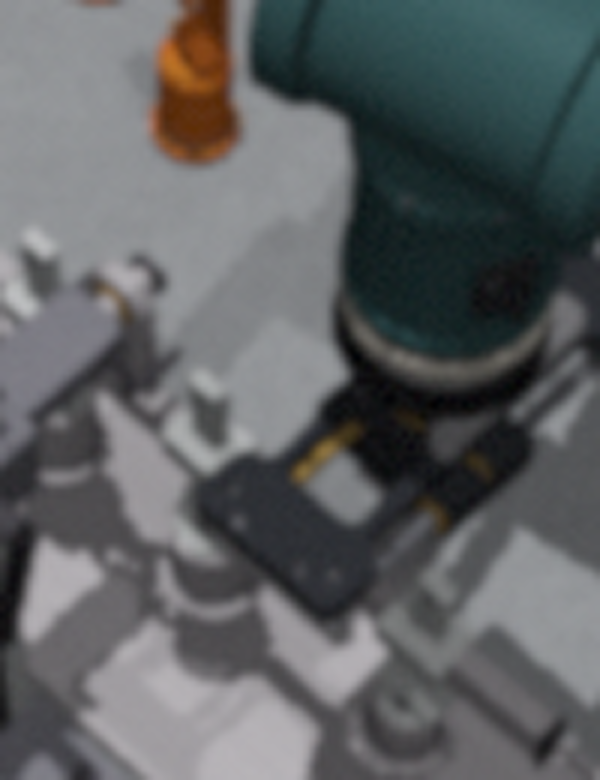

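>>> arm_command(series="0 0 0 0 -0.001 -0.004 0; 0 0 0 0 -0.001 -0.004 0; 0 0 0 0 0 0 0; 0 0 0 0 0 0 0; 0 0 0 0 0 0 0; 0 0 0 0 0 0 0; 0 0 0 0 0 0 0")

```text
time: 30.2
tool_pos: [0.5468, 0.1888, 0.2148]
ee_rot: [-1.567, -0.001, 0.053]
wrist_force: [0.7, 0.3, 0.1]
width: 0.0001
```

```bash
python3 -c "
from h import *
for i in range(6): a=robot.snapshot('scene');print(tilt(a,.03)[0].round(4))
st()
"
```

```text
0.0265
0.0268
0.0268
0.0267
0.0281
0.0282
t 30.5 p [0.5468 0.1889 0.2148] rpy [-1.5675e+00 -9.0000e-04  5.2800e-02] F [-0.27 -0.07  0.38] T [-0.003  0.099 -0.002] w 0.0007
```

>>> arm_command(series="-0.001 0 0 0 0 0.003 0; -0.001 0 0 0 0 0.004 0; 0 0 0 0 0.0003 0.004 0; 0 0 0 0 0.0003 0.004 0; 0 0 0 0 0.0003 0.004 0; 0 0 0 0 0.0003 0.004 0; 0 0 0 0 0.0003 0.004 0; 0 0 0 0 0.0003 0.004 0; 0 0 0 0 0.0003 0.004 0; 0 0 0 0 0 0.003 0")

```text
time: 31.5
tool_pos: [0.5446, 0.2293, 0.2125]
ee_rot: [-1.572, -0.001, 0.052]
wrist_force: [-0.2, -0.2, 1.4]
width: 0.0008
```

```bash
python3 -c "
from h import *
a=robot.snapshot('scene');print(tilt(a,.01,np.r_[np.arange(-.232,-.148,.004),np.arange(.08,.16,.004)])); print(tilt(a,.01))
st()
"
```

```text
(np.float64(0.025807416488575485), np.float64(0.06143938278107485), np.float64(0.1897078238749999))
(np.float64(-0.017597621930841113), np.float64(0.06621486921630851), np.float64(0.1760910431515211))
t 31.55 p [0.5446 0.2298 0.2125] rpy [-1.5709e+00 -8.0000e-04  5.2800e-02] F [-0.28  0.09 -0.25] T [-0.078  0.048 -0.052] w 0.0008
```

>>> arm_command(series="0 0 0 0 -0.001 -0.004 0; 0 0 0 0 -0.002 -0.005 0; 0 0 0 0 -0.004 -0.004 0; 0 0 0 0 -0.01 0 0; 0 0 0 0 -0.02 0 0; 0 0 0 0 -0.02 0 0; 0 0 0 -0.01 -0.02 0 0; 0 0 0 -0.03 -0.005 0 0;0 0 0 -0.03 0 0 0; 0 0 0 -0.02 0 0 0")

```text
time: 32.55
tool_pos: [0.4556, 0.2099, 0.3023]
ee_rot: [-1.568, -0.004, 0.049]
wrist_force: [-0.2, -0.6, -0.4]
width: 0.0004
```

```bash
cat >> h.py <<'E'
def tiltR(im,t):
    ss=np.arange(-.232,-.148,.004)
    r0,_=edges(cv2.imread("pics/scene0.png"),0.,ss)
    for _ in range(4):
        r,n=edges(im,t,ss);e=1e-3
        dp=((P("scene",bpt(ss,t+e))-P("scene",bpt(ss,t)))@n)/e
        t+=np.nanmedian((r-r0)/dp)
    return t
E
python3 -c "
from h import *
S2=np.r_[np.arange(-.232,-.148,.004),np.arange(.09,.18,.004)]
for i in range(4): a=robot.snapshot('scene');print(tilt(a,.0,S2)[0].round(4),tilt(a,.0,S2)[2].round(2),tiltR(a,0.))
for f,g in(('s18',.06),('s8',-.1)): print(tiltR(cv2.imread(f'pics/{f}.png'),g))
st();cv2.imwrite('pics/s24.png',a)
v=overlay('scene',a,bar(0),(225,130,385,290),5,'pics/v24.png')
"
```

```text
0.0018 0.06 0.001659538262195521
0.0021 0.06 0.0033463442769012287
0.0025 0.06 0.003781096375485711
0.0019 0.06 0.001659538262195521
0.07886820465173226
-0.10435534629357673
t 32.75 p [0.4571 0.21   0.3013] rpy [-1.5685 -0.0043  0.0487] F [-0.24 -0.66 -0.73] T [-0.108  0.034 -0.031] w 0.0005
```

View pics/v24.png

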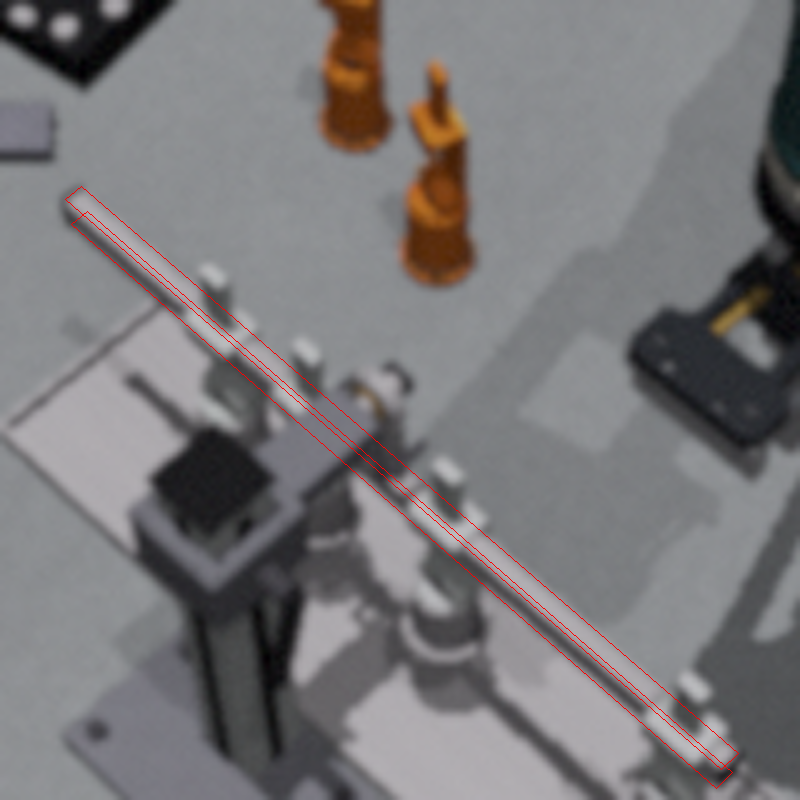

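>>> arm_command(series="0 0 0 -0.01 0 0 0; 0 0 0 0 0 0 0; 0 0 0 0 0 0 0; 0 0 0 0 0 0 0; 0 0 0 0 0 0 0; 0 0 0 0 0 0 0; 0 0 0 0 0 0 0; 0 0 0 0 0 0 0; 0 0 0 0 0 0 0; 0 0 0 0 0 0 0; 0 0 0 0 0 0 0; 0 0 0 0 0 0 0")

```text
time: 33.95
tool_pos: [0.4491, 0.2091, 0.2986]
ee_rot: [-1.57, 0.0, 0.047]
wrist_force: [0.7, 0.4, -0.0]
width: 0.0006
```

```bash
python3 -c "
from h import *
S2=np.r_[np.arange(-.232,-.148,.004),np.arange(.09,.18,.004)]
for i in range(4): a=robot.snapshot('scene');print(tilt(a,.0,S2)[0].round(4),tiltR(a,0.))
st();cv2.imwrite('pics/s25.png',a)
def hs(H,s): return place([l+[0,s,.2-H] for l in sleeve(H,.016)[:3]],.5555,.0345,.052)
L=hs(.115,.2135)
v=overlay('scene',a,L+hs(.140,-.114),(240,160,400,310),5,'pics/v25.png')
b=robot.snapshot('top');v=overlay('top',b,L+hs(.140,-.114),(200,130,400,220),4,'pics/v26.png')
"
```

```text
0.0007 0.0
0.0007 0.0
0.0003 0.0
0.0007 0.0
t 34.15 p [0.4491 0.2091 0.2986] rpy [-1.57e+00  2.00e-04  4.66e-02] F [-0.58 -0.38  0.08] T [-0.02   0.011 -0.013] w 0.0004
```

View pics/v25.png

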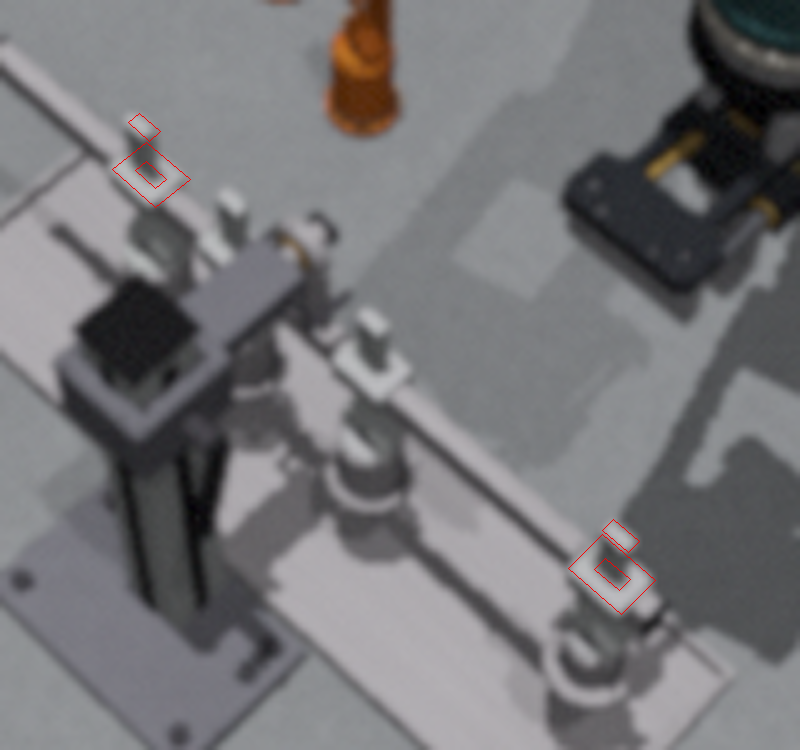

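View pics/v26.png

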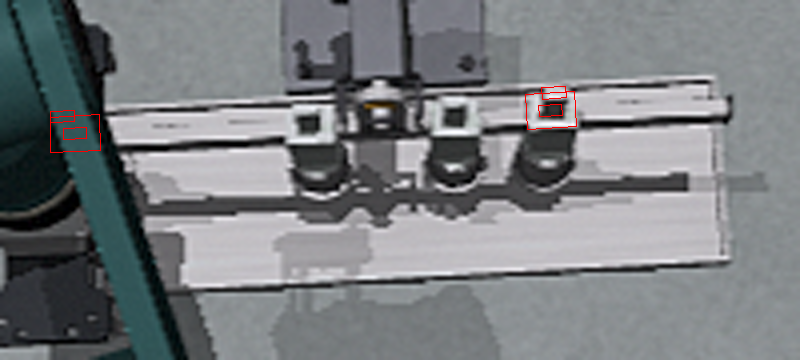

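Level (tilt about 0.001, steady), both sleeves seated at s ≈ +0.213 and -0.114, the arm clear. Handing in.

```bash
python3 -c "
from bench import robot
print(robot.close_job())"
```

```text
the job is handed in; nothing more can be done
None
```

Both sleeves hang on the bar, one on each side and outboard of the two already there. The bar is level and at rest, and I handed the job in at about 34 s of the 72 s.

**What I did:**
- I picked the silver sleeve_long and left the two orange look-alikes alone.
- I hung sleeve_short on the left first, easing it down along the bar's swing. The bar then rested at about -0.105 rad.
- I hung sleeve_long on the right the same way, which brought the bar to about +0.078 rad.
- I levelled the bar by pushing sleeve_short outwards with the closed fingers.

**Last checks:**
- **Tilt:** the last four pictures gave 0.0003 to 0.0007 rad, against the 0.015 limit. A second fit, on the right end only, gave 0.0.
- **Places:** sleeve_short is at about +0.213 m from the bar's middle and sleeve_long at about -0.114 m. In the scene view both saddles match the model to a few mm; in the top view the arm hid sleeve_short, so that view confirmed only sleeve_long.
- **Arm:** it stood about 10 cm clear of the bar and its sleeves.

**What disagreed or stayed uncertain:**
- In the pictures the fingertips looked about 15 mm higher than the reported TCP. I allowed for this when pushing.
- The wrist force was noisy, by about 0.5 N. I judged how far the load had passed to the bar mostly from its tilt in the pictures.
- I did not measure the bar's swing speed directly. I kept it low by lowering only 1 to 2 mm per row.

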